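# Changeover at the battery charging station

### The arm

A 6-joint arm with a two-finger parallel gripper is mounted at the origin on the work surface. World frame = base frame: x ahead of the robot, y to its left, z up, the work surface at z = 0. Lengths are in mm, angles in rad, forces in N, time in s.
With the tool pointing down it reaches from about 275 to 1000 mm from the base axis. Payload 8.4 kg.
Tool frame: the origin (TCP) lies at the very end of the fingers, on their centre line; the grasp point (between the pads) lies 19 mm behind it (r.tcp_to_grasp is the distance from the TCP to the grasp point, in mm); z points along the fingers, y is the line along which they close (so a half turn about z gives the same grasp; the last joint's range is limited). The gripper opens to 85 mm and grips with 20 to 120 N. Pads are 22 mm wide; open, the fingers measure 114 mm over their backs; the gripper's body (76 mm by 85 mm) begins 54 mm behind the grasp point. The pads swing forward as they close: fully open they stand 13 mm farther back than shut.
Start: joints at [1.247, 0.353, 1.633, -0, 1.155, -0.002], TCP at [197.67, 592.92, 231.281] pointing down, gripper open.
Joint ranges: [-2.63, 2.63], [-0.92, 2.1], [0.06, 2.66], [-1.3, 4.44], [0, 2.69], [-3.02, 3.02]. Speed limits (rad/s): [2.22, 2.22, 2.79, 3.14, 3.14, 3.14].

### API

Orientations are given as [roll, pitch, yaw] about the fixed x, y, z axes, in that order (R = Rz(yaw) Ry(pitch) Rx(roll)).
In Python, from rig import r gives the robot as it stands. The module is installed in compiled form; this text tells all that it offers.
- The arm moves only by the tool play_rows, never from a script. Its argument "rows" is a list of rows, each an object with "dp": the shift along the tool's x, y, z in units of 40 mm (1.0 is 40 mm), a list of three; "turn": the turn, a rotation vector about the tool's x, y, z in units of 6 degrees (1.0 is 6 degrees), a list of three; "fingers": the closure, from 0 (fully open) to 1 (shut). In form: [{"dp": [tx, ty, tz], "turn": [wx, wy, wz], "fingers": fingers}, ...]. A call has 1 to 5 rows; each row shifts and turns the commanded pose from where the row before left it, along the tool's axes as they then stand; what a row does not reach is not made up. A row lasts 1/12 s, in which the tool goes at most 41.7 mm and 7.16 degrees, less where a joint would pass 70% of its speed; a pose out of reach is approached as far as the arm can. A call is refused whole if a number of a shift passes 1 or a number of a turn 1, either way. A call with a gripper value outside its range is refused whole. The fingers move at their own pace and stop on an object; "force" is the grip in N (left out, the last holds). Time passes only in rows, so rows that do not move let the fingers close. It gives the time, the measured TCP pose, the force, the opening and the grip force at its end, in the units of the state.
- r.sense(): the state, without advancing time (a new reading comes with each control period).
- r.grab_frame(name): name is "side" or "top" or "wrist"; returns a dict with "pixels" (480x640x3 uint8, red, green, blue), "fx", "fy", "cx", "cy" (pixels), "dist" ([k1, k2, p1, p2, k3] as OpenCV has them; the pictures are not rectified), "pose" (4x4, takes a point from camera to world coordinates). Camera axes: x right, y down, z forward; pixel columns grow to the right and rows downward; lengths in mm; the calibration is good to about 2 mm. A picture is of the moment at which its call begins. There is no depth.
- r.sign_off(): hands the job in; it is judged then, once.
The state is a dict: "clock": time; "qpos": joint angles; "qvel": joint speeds; "joint_efforts": joint torques, N m; "eef_pos": TCP position; "tcp_rot": TCP orientation; "contact_force": force on the tool from outside, world axes, zero at the start; "wrist_torque": the same for the moment, N m; "opening": opening from 0.0 (shut) to 1.0 (fully open); "grasp_force": force on a finger pad.
Only numpy, scipy, OpenCV 4.12 (cv2) and the standard library are available. Lean on these libraries where they do the work, as an engineer would, in place of code of your own. Each camera call takes 0.05 s, during which the arm holds its last target. There are 200 camera calls.

### The job

Change over the battery packs at the charging station: switch off the charged pack's cradle (the one that is on) while the pack is still in it, stand that pack upright in the orange tray, and, with every switch off, seat each flat pack from the bench upright and fully home in a cradle of its own. Then switch fully on the cradles that hold a pack and no others (the switches stand in the same order as the cradles, and an empty cradle's switch must never be on), and turn the dial so its pointer stands at the long mark. Leave the tape, the glue bottle and the screwdriver where they are.

Things in the scene. Friction and masses are not known exactly. Their poses are not given: they have to be found in the camera images.
- station: Grey charging station fixed to the bench, 220 mm (its x) x 300 mm (its y), flat deck 35 mm high. Origin: centre of its underside; its x points away from the robot side (front edge with switches and dial at -x, cradles at +x), z up. Its place and yaw vary.
- bay1 (a point): Cradle 1 of 5, counted from the station's +y end (the robot's left): a recess 62 mm (station x) x 46 mm (station y) between black lips 10 mm high standing on the deck; pitch 56 mm. The point is where the centre of a fully seated battery pack lies, 35 mm above the deck; axes as the station's. A seated pack's long side lies along the station's x (3 mm play each side).
- bay2 (a point): Cradle 2 of 5, counted from the station's +y end (the robot's left): a recess 62 mm (station x) x 46 mm (station y) between black lips 10 mm high standing on the deck; pitch 56 mm. The point is where the centre of a fully seated battery pack lies, 35 mm above the deck; axes as the station's. A seated pack's long side lies along the station's x (3 mm play each side).
- bay3 (a point): Cradle 3 of 5, counted from the station's +y end (the robot's left): a recess 62 mm (station x) x 46 mm (station y) between black lips 10 mm high standing on the deck; pitch 56 mm. The point is where the centre of a fully seated battery pack lies, 35 mm above the deck; axes as the station's. A seated pack's long side lies along the station's x (3 mm play each side).
- bay4 (a point): Cradle 4 of 5, counted from the station's +y end (the robot's left): a recess 62 mm (station x) x 46 mm (station y) between black lips 10 mm high standing on the deck; pitch 56 mm. The point is where the centre of a fully seated battery pack lies, 35 mm above the deck; axes as the station's. A seated pack's long side lies along the station's x (3 mm play each side).
- bay5 (a point): Cradle 5 of 5, counted from the station's +y end (the robot's left): a recess 62 mm (station x) x 46 mm (station y) between black lips 10 mm high standing on the deck; pitch 56 mm. The point is where the centre of a fully seated battery pack lies, 35 mm above the deck; axes as the station's. A seated pack's long side lies along the station's x (3 mm play each side).
- pivot3 (a point): Foot of switch 3, the middle one, on the deck's surface (35 mm above the bench), axes as the station's. The five switches stand in one row along the station's y, 26 mm apart, 1 at the +y end, in the same order as the cradles (so the feet of 1, 2, 4, 5 are at +52, +26, -26, -52 mm along y from here); a white line on the deck leads from each to its own cradle. From the feet it is 83 mm to the cradles' front lip and 40 mm to the station's front edge.
- switch1 (a joint): Steel toggle of cradle 1: round lever 8 mm thick with a 10 mm ball end, ball centre 28 mm from its foot. 0 = off, leaning 0.45 rad toward the station's front (-x); 0.9 = on, leaning 0.45 rad toward the cradles (+x). It stays where it is left; about 2 N at the tip moves it.
- switch2 (a joint): Steel toggle of cradle 2: round lever 8 mm thick with a 10 mm ball end, ball centre 28 mm from its foot. 0 = off, leaning 0.45 rad toward the station's front (-x); 0.9 = on, leaning 0.45 rad toward the cradles (+x). It stays where it is left; about 2 N at the tip moves it.
- switch3 (a joint): Steel toggle of cradle 3: round lever 8 mm thick with a 10 mm ball end, ball centre 28 mm from its foot. 0 = off, leaning 0.45 rad toward the station's front (-x); 0.9 = on, leaning 0.45 rad toward the cradles (+x). It stays where it is left; about 2 N at the tip moves it.
- switch4 (a joint): Steel toggle of cradle 4: round lever 8 mm thick with a 10 mm ball end, ball centre 28 mm from its foot. 0 = off, leaning 0.45 rad toward the station's front (-x); 0.9 = on, leaning 0.45 rad toward the cradles (+x). It stays where it is left; about 2 N at the tip moves it.
- switch5 (a joint): Steel toggle of cradle 5: round lever 8 mm thick with a 10 mm ball end, ball centre 28 mm from its foot. 0 = off, leaning 0.45 rad toward the station's front (-x); 0.9 = on, leaning 0.45 rad toward the cradles (+x). It stays where it is left; about 2 N at the tip moves it.
- dial (a joint): Charge-rate dial, black bar knob. 0 = pointer toward the station's front (-x); the value grows clockwise seen from above, to a stop at 4.71 rad. The long thick black mark on its scale is at 1.83 rad (105 degrees clockwise; there the pointer looks toward +y, a little to +x). Ticks are 15 degrees apart. About 0.03 N m turns it; it stays where it is left.
- dial_grip (a point): Point on the dial's axis at the height to grip, 37 mm above the deck. The bar to grip is 42 mm long (along this point's x, turning with the dial), 14 mm wide and rises 7 mm above this point; the white pointer line is on its -x half. The bar stands on a disc 44 mm across whose top is 23 mm below this point. It is 80 mm from the nearest switch.
- charged_mid (a point): Charged battery pack, at the start seated in cradle 3: 56 x 40 mm grey foot 24 mm high (long side along its x), on it a centred black stem 34 (x) x 30 (y) mm, 46 mm high; 70 mm tall in all, about 0.22 kg; the same either way round. This point is at its centre, 35 mm above its underside; z is up through the stem.
- flat1_mid (a point): Flat battery pack, at the start standing upright on the bench at the robot's right (None if absent): 56 x 40 mm grey foot 24 mm high (long side along its x), on it a centred black stem 34 (x) x 30 (y) mm, 46 mm high; 70 mm tall in all, about 0.22 kg; the same either way round. This point is at its centre, 35 mm above its underside; z is up through the stem.
- flat2_mid (a point): Flat battery pack, at the start standing upright on the bench at the robot's right (None if absent): 56 x 40 mm grey foot 24 mm high (long side along its x), on it a centred black stem 34 (x) x 30 (y) mm, 46 mm high; 70 mm tall in all, about 0.22 kg; the same either way round. This point is at its centre, 35 mm above its underside; z is up through the stem.
- flat3_mid (a point): Flat battery pack, at the start standing upright on the bench at the robot's right (None if absent): 56 x 40 mm grey foot 24 mm high (long side along its x), on it a centred black stem 34 (x) x 30 (y) mm, 46 mm high; 70 mm tall in all, about 0.22 kg; the same either way round. This point is at its centre, 35 mm above its underside; z is up through the stem.
- flat4_mid (a point): Flat battery pack, at the start standing upright on the bench at the robot's right (None if absent): 56 x 40 mm grey foot 24 mm high (long side along its x), on it a centred black stem 34 (x) x 30 (y) mm, 46 mm high; 70 mm tall in all, about 0.22 kg; the same either way round. This point is at its centre, 35 mm above its underside; z is up through the stem.
- tray_in (a point): Orange open tray fixed to the bench at the robot's left, 150 (x) x 130 (y) mm outside, walls 4 mm thick and 30 mm high; the point is the centre of its inner floor, 4 mm above the bench.
- tape: Bystander: cardboard roll of tape, 70 mm across, 20 mm high, lying flat; origin at the centre of its underside.
- glue: Bystander: white bottle, 44 mm across, 110 mm tall, standing; origin at the centre of its underside.
- driver: Bystander: screwdriver 160 mm long lying on the bench beyond the flat packs; its x runs along it.
There are look-alikes about, which are no part of the job. Leave any yellow look-alike of the part that bears flat2_mid alone.

How it is judged:
By the outcome, as a careful person would: the job done as asked, in the order asked, and still so for the second after the job is handed in, with the robot touching nothing.
Of flat1, flat2, flat3, flat4 only 2 to 3 are there at a start; the rules pass over those that are not, and their reading is None.
At some moment in a run one of flat1, flat2, flat3, flat4 may be knocked a few centimetres aside while the robot is not near it.
It also fails if it takes over 200 s, if anything falls off the work surface, if the arm or the gripper's body presses on something with over 40 N, if the wrist force passes 120 N, or if a joint passes its speed limit or range.

## Working session

There is one attempt and no reset: what is moved stays moved. The work goes in short steps, Python scripts to look and compute and a tool call to move; the robot and the scene stay as the last step left them, time stands still between calls to the robot, and variables do not carry over. Pictures are saved under pics/ and viewed, at most 14 in all, crops included, and the job is handed in when it is done.

Besides the shell and the picture viewer there is one more tool, called after ">>>" by a JSON object that holds its "api" and its "payload", one argument or row to a line. play_rows: Moves the arm, as the interface text tells. Its arguments: {"type":"object","properties":{"rows":{"type":"array"},"force":{"type":"number"}},"required":["rows"]}

```bash
mkdir -p pics; cat > h.py <<'E'
import numpy as np, cv2
from rig import r
from scipy.spatial.transform import Rotation as R
def K(f): return np.array([[f['fx'],0,f['cx']],[0,f['fy'],f['cy']],[0,0,1.]])
def ray(f,uv,z):
    p=cv2.undistortPoints(np.array(uv,float).reshape(-1,1,2),K(f),np.array(f['dist'],float))[:,0]
    T=np.array(f['pose']);d=np.c_[p,np.ones(len(p))]@T[:3,:3].T
    return T[:3,3]+d*((z-T[2,3])/d[:,2])[:,None]
def proj(f,P):
    T=np.linalg.inv(np.array(f['pose']))
    return cv2.projectPoints(np.array(P,float).reshape(-1,3),cv2.Rodrigues(T[:3,:3])[0],T[:3,3],K(f),np.array(f['dist'],float))[0][:,0]
def save(f,n,crop=None,s=1):
    im=f['pixels'][:,:,::-1]
    if crop: im=im[crop[1]:crop[3],crop[0]:crop[2]]
    cv2.imwrite('pics/'+n+'.png',cv2.resize(im,None,fx=s,fy=s,interpolation=cv2.INTER_CUBIC))
E
python3 - <<'E'
from h import *
for n in('top','side','wrist'):
    f=r.grab_frame(n); np.save(n+'.npy',f,allow_pickle=True); save(f,n+'0')
    print(n,np.round(f['pose'],3).tolist(),f['fx'],f['dist'])
print(r.sense(),r.tcp_to_grasp)
E
```

```text
top [[0.001, -0.989, 0.148, 414.412], [-1.0, 0.002, 0.021, 8.455], [-0.021, -0.148, -0.989, 1192.681], [0.0, 0.0, 0.0, 1.0]] 590.7506839691994 [-0.15677937  0.          0.          0.          0.        ]
side [[0.898, -0.26, 0.354, 125.409], [-0.439, -0.52, 0.732, -881.952], [-0.006, -0.813, -0.582, 814.05], [0.0, 0.0, 0.0, 1.0]] 534.3748249825153 [-0.15783519  0.          0.          0.          0.        ]
wrist [[0.317, 0.906, 0.282, 124.617], [0.949, -0.302, -0.096, 616.143], [-0.002, 0.298, -0.955, 374.098], [0.0, 0.0, 0.0, 1.0]] 420.21925303958886 [-0.04496174  0.          0.          0.          0.        ]
{'clock': 0.15, 'qpos': array([ 1.24660652e+00,  3.53537983e-01,  1.63396145e+00,  1.15762392e-06,
        1.15518016e+00, -2.41122109e-03]), 'qvel': array([-0.00095418, -0.00162475, -0.00316368, -0.00068316, -0.00133287,
       -0.00072993]), 'joint_efforts': array([-9.90219269e-05, -6.05631709e+01, -3.42340708e+01, -5.07049413e-05,
        6.11796553e-03,  1.79640026e-06]), 'eef_pos': array([197.5507896 , 592.57870811, 230.70436771]), 'tcp_rot': array([-3.14050572e+00, -3.67940736e-06,  2.81981359e+00]), 'contact_force': array([ 0.41002458,  0.4559968 , -0.03663092]), 'wrist_torque': array([-0.02950365,  0.01389404, -0.0279309 ]), 'grasp_force': 0.0, 'opening': 0.9978755879710193} 18.700000000000003
```

View pics/top0.png

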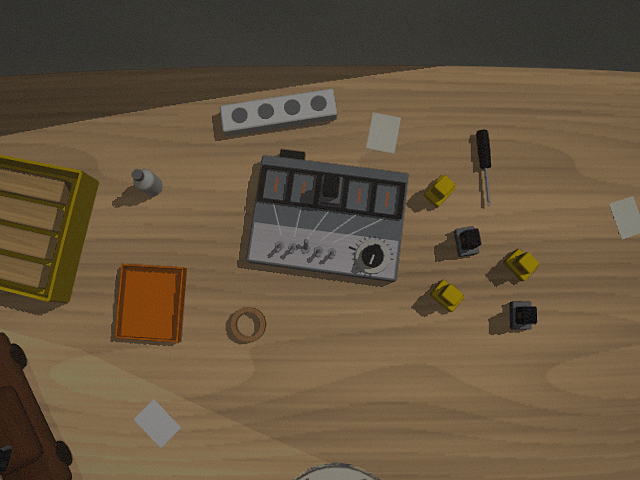

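View pics/side0.png

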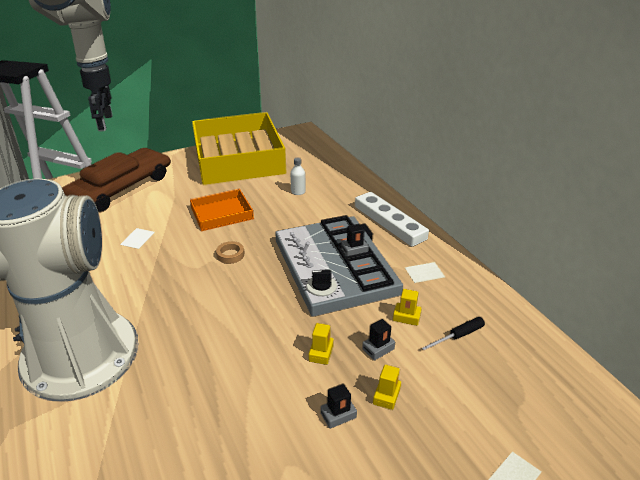

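```bash
python3 - <<'E'
from h import *
f=np.load('top.npy',allow_pickle=True).item(); save(f,'st',(238,148,428,292),4)
w=np.load('wrist.npy',allow_pickle=True).item()
Rt=R.from_euler('xyz',[-3.1405,0,2.8198]).as_matrix(); T=np.eye(4);T[:3,:3]=Rt;T[:3,3]=[197.55,592.6,230.7]
print(np.round(np.linalg.inv(T)@w['pose'],3))
im=f['pixels'].astype(int)
# tray orange
m=((im[...,0]>120)&(im[...,1]<100)&(im[...,2]<50)).astype(np.uint8); m[:, 200:]=0
c=max(cv2.findContours(m,0,2)[0],key=cv2.contourArea); rc=cv2.minAreaRect(c); print(rc, ray(f,cv2.boxPoints(rc),30).round(), ray(f,[rc[0]],20))
# black stems on the right
m=(im.max(2)<45).astype(np.uint8); m[:,:420]=0;m[:215]=0;m[345:]=0
for c in cv2.findContours(m,0,2)[0]:
    if cv2.contourArea(c)>40: rc=cv2.minAreaRect(c);print(rc,ray(f,[rc[0]],60))
E
```

```text
[[-0.00000e+00 -9.55000e-01 -2.98000e-01  7.66360e+01]
 [ 1.00000e+00 -0.00000e+00 -1.00000e-03 -8.88000e-01]
 [ 0.00000e+00 -2.98000e-01  9.55000e-01 -1.43397e+02]
 [ 0.00000e+00  0.00000e+00  0.00000e+00  1.00000e+00]]
((148.4285430908203, 304.1195983886719), (50.483219146728516, 65.44120788574219), 4.289153099060059) [[379. 430.  30.]
 [510. 425.  30.]
 [503. 320.  30.]
 [373. 326.  30.]] [[441.07025791 377.72004765  20.        ]]
((522.8778076171875, 315.06756591796875), (27.18474578857422, 26.810070037841797), 87.61405944824219) [[ 418.83642042 -360.07076172   60.        ]]
((467.5135192871094, 241.58106994628906), (26.96143341064453, 24.49544906616211), 80.53767395019531) [[ 562.1056549  -255.40024752   60.        ]]
```

View pics/st.png

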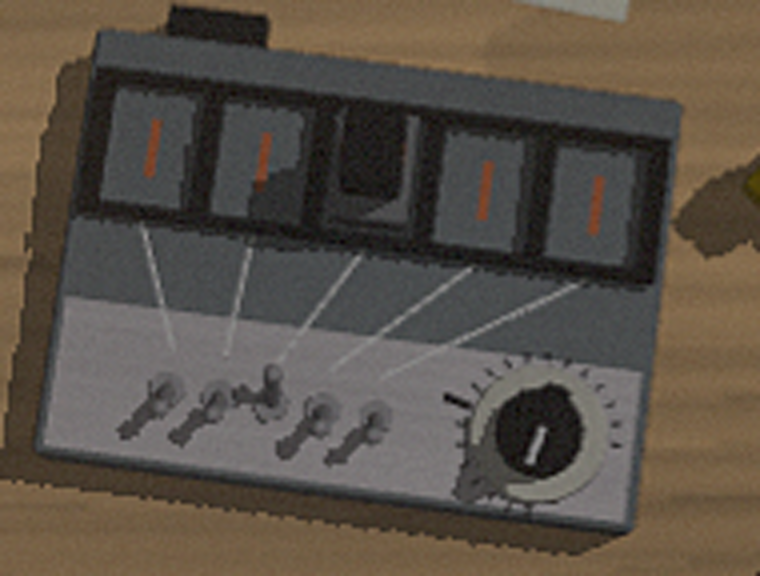

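```bash
cat >> h.py <<'E'
def stfit(f,uv,S):
    P=ray(f,uv,35)[:,:2]; S=np.array(S,float)[:,:2]; a=S.mean(0);b=P.mean(0)
    th=np.arctan2(*(lambda A:(A[0,1]-A[1,0],A[0,0]+A[1,1]))((S-a).T@(P-b)))
    M=np.array([[np.cos(th),-np.sin(th)],[np.sin(th),np.cos(th)]]); t=b-M@a
    print('stn',t.round(1),round(th,4),'res',((P-(S@M.T+t))).round(1).tolist()); return t,th,M
E
python3 - <<'E'
from h import *
f=np.load('top.npy',allow_pickle=True).item()
cr=lambda p:np.array(p)/4+[238-.4,148-.4]
t,th,M=stfit(f,cr([(100,32),(680,104),(632,528),(40,450)]),[(110,150),(110,-150),(-110,-150),(-110,150)])
q=lambda p,z:((ray(f,cr(p),z)[:,:2]-t)@M).round(1).tolist()
print('bay marks',q([(152,150),(263,162),(483,192),(595,206)],36))
print('lip out L',q([(100,72),(78,216),(672,138),(652,284)],45))
print('line ends',q([(174,350),(226,356),(280,362),(330,370),(380,380)],35))
print('balls',q([(170,386),(217,396),(272,375),(322,410),(375,416)],60))
print('dial disc',q([(540,430)],49),'mark',q([(457,402)],35))
E
```

```text
stn [616.5  15.7] -0.1298 res [[-2.6, -1.5], [-2.4, 2.7], [2.6, 2.4], [2.4, -3.7]]
bay marks [[49.8, 112.9], [50.6, 56.7], [49.3, -54.5], [49.4, -110.8]]
lip out L [[84.4, 143.6], [10.0, 143.6], [86.8, -144.5], [12.1, -142.5]]
line ends [[-49.2, 87.7], [-48.8, 61.7], [-48.4, 34.7], [-49.2, 9.7], [-51.0, -15.5]]
balls [[-70.1, 84.6], [-72.0, 61.3], [-58.4, 36.2], [-72.2, 10.0], [-71.8, -15.7]]
dial disc [[-67.1, -96.0]] mark [[-57.0, -54.5]]
```

>>> {"api": "play_rows", "payload": {
  "rows": [
    {"dp": [0, 0, 0], "turn": [0, 0, 0.88], "fingers": 1},
    {"dp": [0, 0, 0], "turn": [0, 0, 0.88], "fingers": 1},
    {"dp": [0, 0, 0], "turn": [0, 0, 0.88], "fingers": 1},
    {"dp": [0, 0, 0], "turn": [0, 0, 0.88], "fingers": 1},
    {"dp": [0, 0, 0], "turn": [0, 0, 0.88], "fingers": 1}
  ]
}}

```text
clock: 0.57
eef_pos: [197.6, 592.7, 231.0]
tcp_rot: [-3.141, 0.0, 2.355]
contact_force: [-0.2, -0.0, -0.3]
opening: 0.296
grasp_force: 0.0
```

>>> {"api": "play_rows", "payload": {
  "rows": [
    {"dp": [0, 0, 0], "turn": [0, 0, 0.88], "fingers": 1},
    {"dp": [0, 0, 0], "turn": [0, 0, 0.88], "fingers": 1},
    {"dp": [0, 0, 0], "turn": [0, 0, 0.88], "fingers": 1},
    {"dp": [0, 0, 0], "turn": [0, 0, 0.88], "fingers": 1},
    {"dp": [0, 0, 0], "turn": [0, 0, 0.88], "fingers": 1}
  ]
}}

```text
clock: 0.98
eef_pos: [197.6, 592.7, 231.0]
tcp_rot: [-3.141, 0.001, 1.894]
contact_force: [0.1, -0.2, -0.5]
opening: 0.001
grasp_force: 0.0
```

>>> {"api": "play_rows", "payload": {
  "rows": [
    {"dp": [0, 0, 0], "turn": [0, 0, 0.88], "fingers": 1},
    {"dp": [0, 0, 0], "turn": [0, 0, 0.88], "fingers": 1},
    {"dp": [0, 0, 0], "turn": [0, 0, 0.88], "fingers": 1},
    {"dp": [0, 0, 0], "turn": [0, 0, 0.88], "fingers": 1},
    {"dp": [0, 0, 0], "turn": [0, 0, 0.88], "fingers": 1}
  ]
}}

```text
clock: 1.4
eef_pos: [197.6, 592.7, 231.0]
tcp_rot: [-3.141, 0.001, 1.433]
contact_force: [0.0, 0.2, 0.5]
opening: -0.002
grasp_force: 0.0
```

>>> {"api": "play_rows", "payload": {
  "rows": [
    {"dp": [-0.6, 0.56, 0.04], "turn": [0, 0, 0], "fingers": 1},
    {"dp": [-0.6, 0.56, 0.04], "turn": [0, 0, 0], "fingers": 1},
    {"dp": [-0.6, 0.56, 0.04], "turn": [0, 0, 0], "fingers": 1},
    {"dp": [-0.6, 0.56, 0.04], "turn": [0, 0, 0], "fingers": 1},
    {"dp": [-0.6, 0.56, 0.04], "turn": [0, 0, 0], "fingers": 1}
  ]
}}

```text
clock: 1.82
eef_pos: [293.2, 457.7, 223.0]
tcp_rot: [-3.142, 0.0, 1.438]
contact_force: [0.1, -0.7, 0.6]
opening: -0.004
grasp_force: 0.0
```

>>> {"api": "play_rows", "payload": {
  "rows": [
    {"dp": [-0.6, 0.56, 0.04], "turn": [0, 0, 0], "fingers": 1},
    {"dp": [-0.6, 0.56, 0.04], "turn": [0, 0, 0], "fingers": 1},
    {"dp": [-0.6, 0.56, 0.04], "turn": [0, 0, 0], "fingers": 1},
    {"dp": [-0.6, 0.56, 0.04], "turn": [0, 0, 0], "fingers": 1},
    {"dp": [-0.6, 0.56, 0.04], "turn": [0, 0, 0], "fingers": 1}
  ]
}}

```text
clock: 2.23
eef_pos: [388.3, 323.8, 215.1]
tcp_rot: [-3.142, 0.0, 1.438]
contact_force: [1.2, 0.5, 0.6]
opening: 0.0
grasp_force: 0.0
```

>>> {"api": "play_rows", "payload": {
  "rows": [
    {"dp": [-0.6, 0.56, 0.04], "turn": [0, 0, 0], "fingers": 1},
    {"dp": [-0.6, 0.56, 0.04], "turn": [0, 0, 0], "fingers": 1},
    {"dp": [-0.6, 0.56, 0.04], "turn": [0, 0, 0], "fingers": 1},
    {"dp": [-0.6, 0.56, 0.04], "turn": [0, 0, 0], "fingers": 1},
    {"dp": [-0.6, 0.56, 0.04], "turn": [0, 0, 0], "fingers": 1}
  ]
}}

```text
clock: 2.65
eef_pos: [483.4, 189.9, 207.1]
tcp_rot: [-3.141, 0.0, 1.438]
contact_force: [-0.0, 0.3, 0.4]
opening: -0.004
grasp_force: 0.0
```

>>> {"api": "play_rows", "payload": {
  "rows": [
    {"dp": [-0.6, 0.56, 0.04], "turn": [0, 0, 0], "fingers": 1},
    {"dp": [-0.6, 0.56, 0.04], "turn": [0, 0, 0], "fingers": 1},
    {"dp": [-0.6, 0.56, 0.04], "turn": [0, 0, 0], "fingers": 1},
    {"dp": [-0.6, 0.56, 0.04], "turn": [0, 0, 0], "fingers": 1},
    {"dp": [-0.6, 0.56, 0.04], "turn": [0, 0, 0], "fingers": 1}
  ]
}}

```text
clock: 3.07
eef_pos: [578.5, 56.1, 199.0]
tcp_rot: [-3.141, 0.0, 1.437]
contact_force: [0.3, 0.7, 0.6]
opening: 0.001
grasp_force: 0.0
```

Precise moves with little lag. Now a close look.

```bash
python3 - <<'E'
from h import *
f=r.grab_frame('wrist'); np.save('w1.npy',f,allow_pickle=True); save(f,'w1')
print(np.round(f['pose'],3).tolist())
E
```

```text
[[0.991, -0.127, -0.042, 588.402], [-0.133, -0.946, -0.297, 131.213], [-0.002, 0.3, -0.954, 342.497], [0.0, 0.0, 0.0, 1.0]]
```

View pics/w1.png

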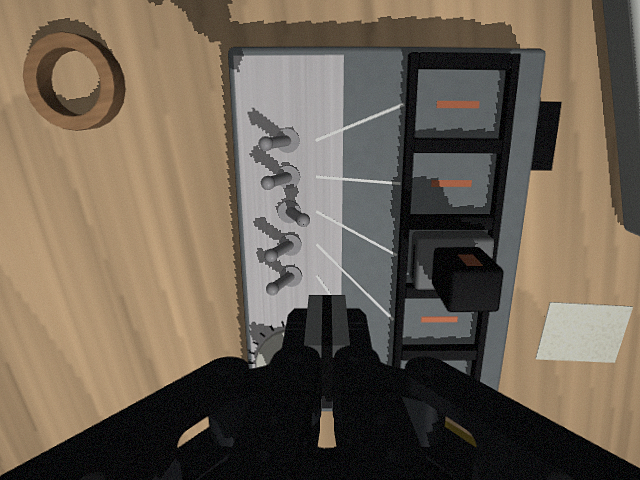

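```bash
python3 - <<'E'
from h import *
f=np.load('w1.npy',allow_pickle=True).item()
t=np.array([616.5,15.7]);th=-.1298;M=R.from_euler('z',th).as_matrix()[:2,:2]
uv=[(231,50),(544,50)]
P=ray(f,uv,35)[:,:2];print('corners',P.round(1),'yaw',np.arctan2(*(P[1]-P[0])[::-1]),np.linalg.norm(P[1]-P[0]))
q=lambda p,z:((ray(f,p,z)[:,:2]-t)@M).round(1).tolist()
print('corner st',q(uv,35));print('feet',q([(288,140),(288,176),(290,209),(290,242),(290,275)],35))
print('balls',q([(265,144),(267,182),(303,220),(271,256),(272,288)],60.2))
print('marks',q([(458,104),(452,184),(439,320)],36)); print('lips',q([(408,52),(518,54)],45))
print('pack foot top corners',q([(412,233),(494,236),(414,292)],59)); print('tips',ray(f,[(327,295)],199))
E
```

```text
corners [[528.2 175.9]
 [740.6 148.6]] yaw -0.1282234408790072 214.11099496149498
corner st [[-108.3, 147.5], [105.8, 147.8]]
feet [[-71.2, 86.9], [-72.0, 60.9], [-71.2, 36.0], [-72.0, 9.9], [-72.8, -17.6]]
balls [[-84.1, 86.4], [-83.9, 61.0], [-60.1, 34.3], [-83.5, 7.7], [-83.9, -17.3]]
marks [[48.7, 111.6], [49.0, 54.9], [48.1, -57.5]]
lips [[10.3, 144.5], [83.7, 143.8]]
pack foot top corners [[16.6, 24.2], [75.4, 21.8], [20.8, -21.5]]
tips [[579.2081743   63.75075693 199.        ]]
```

```bash
cat >> h.py <<'E'
t=np.array([615.3,15.2]);th=-.129;M=R.from_euler('z',th).as_matrix()[:2,:2]
def st(x,y,z): return np.r_[t+M@[x,y],z]
def plan(P,yaw=None,start=None,cur=None):
    """units to go (tool axes after turning first)"""
    s=r.sense(); p=s['eef_pos'] if start is None else np.array(start,float); y0=s['tcp_rot'][2] if cur is None else cur
    y=y0 if yaw is None else yaw; tz=np.degrees((y0-y+np.pi)%(2*np.pi)-np.pi)/6
    d=R.from_euler('xyz',[np.pi,0,y]).as_matrix().T@(np.array(P)-p)/40
    print('P',np.round(P,1),'turn',round(tz,2),'dp',d.round(3),'len',round(np.linalg.norm(d),2)); return np.array(P)
E
python3 - <<'E'
from h import *
a=plan(st(-27,36,140));b=plan(st(-27,36,54),start=a);plan(st(-62,36,54),start=b)
E
```

```text
P [593.2  54.4 140. ] turn 0.0 dp [0.095 0.275 1.475] len 1.5
P [593.2  54.4  54. ] turn 0.0 dp [ 0.   -0.    2.15] len 2.15
P [558.4  58.9  54. ] turn 0.0 dp [-0.005 -0.875 -0.   ] len 0.87
```

>>> {"api": "play_rows", "payload": {
  "rows": [
    {"dp": [0.05, 0.14, 0.75], "turn": [0, 0, 0], "fingers": 1},
    {"dp": [0.05, 0.14, 0.75], "turn": [0, 0, 0], "fingers": 1},
    {"dp": [0, 0, 0.8], "turn": [0, 0, 0], "fingers": 1},
    {"dp": [0, 0, 0.8], "turn": [0, 0, 0], "fingers": 1},
    {"dp": [0, 0, 0.52], "turn": [0, 0, 0], "fingers": 1}
  ]
}}

```text
clock: 3.53
eef_pos: [587.8, 60.1, 51.4]
tcp_rot: [-3.138, 0.001, 1.437]
contact_force: [-0.5, 0.3, 0.0]
opening: -0.0
grasp_force: 0.0
```

>>> {"api": "play_rows", "payload": {
  "rows": [
    {"dp": [0, -0.2, 0], "turn": [0, 0, 0], "fingers": 1},
    {"dp": [0, -0.2, 0], "turn": [0, 0, 0], "fingers": 1},
    {"dp": [0, -0.15, 0], "turn": [0, 0, 0], "fingers": 1},
    {"dp": [0, -0.15, 0], "turn": [0, 0, 0], "fingers": 1},
    {"dp": [0, 0, 0], "turn": [0, 0, 0], "fingers": 1}
  ]
}}

```text
clock: 3.95
eef_pos: [561.3, 64.2, 56.2]
tcp_rot: [3.14, -0.001, 1.438]
contact_force: [0.1, -0.9, -0.1]
opening: 0.001
grasp_force: 0.1
```

>>> {"api": "play_rows", "payload": {
  "rows": [
    {"dp": [0, -0.08, 0], "turn": [0, 0, 0], "fingers": 1},
    {"dp": [0, -0.08, 0], "turn": [0, 0, 0], "fingers": 1}
  ]
}}

```text
clock: 4.12
eef_pos: [556.2, 64.8, 55.6]
tcp_rot: [3.139, -0.001, 1.438]
contact_force: [3.1, -0.2, -1.5]
opening: -0.003
grasp_force: 1.0
```

>>> {"api": "play_rows", "payload": {
  "rows": [
    {"dp": [0, -0.08, 0], "turn": [0, 0, 0], "fingers": 1},
    {"dp": [0, -0.05, 0], "turn": [0, 0, 0], "fingers": 1},
    {"dp": [0, 0, 0], "turn": [0, 0, 0], "fingers": 1}
  ]
}}

```text
clock: 4.37
eef_pos: [553.4, 65.6, 56.1]
tcp_rot: [3.135, -0.001, 1.438]
contact_force: [7.6, -0.1, 3.2]
opening: 0.001
grasp_force: 4.1
```

>>> {"api": "play_rows", "payload": {
  "rows": [
    {"dp": [0, -0.08, 0], "turn": [0, 0, 0], "fingers": 1},
    {"dp": [0, -0.05, 0], "turn": [0, 0, 0], "fingers": 1},
    {"dp": [0, 0, 0], "turn": [0, 0, 0], "fingers": 1}
  ]
}}

```text
clock: 4.62
eef_pos: [550.6, 66.7, 57.3]
tcp_rot: [3.131, -0.003, 1.438]
contact_force: [11.4, 0.6, 10.4]
opening: -0.001
grasp_force: 6.2
```

>>> {"api": "play_rows", "payload": {
  "rows": [
    {"dp": [0, 0.3, 0], "turn": [0, 0, 0], "fingers": 1},
    {"dp": [0, 0.2, -0.6], "turn": [0, 0, 0], "fingers": 1},
    {"dp": [0, 0, -1], "turn": [0, 0, 0], "fingers": 0.5},
    {"dp": [0, 0, -1], "turn": [0, 0, 0], "fingers": 0},
    {"dp": [0, 0, -1], "turn": [0, 0, 0], "fingers": 0}
  ]
}}

```text
clock: 5.03
eef_pos: [563.8, 63.3, 199.8]
tcp_rot: [-3.139, 0.0, 1.437]
contact_force: [1.3, -0.7, -0.4]
opening: 0.418
grasp_force: 0.0
```

```bash
python3 - <<'E'
from h import *
f=r.grab_frame('wrist'); np.save('w2.npy',f,allow_pickle=True); save(f,'w2')
print(r.sense()['eef_pos']); plan(st(50,0,200),1.442);plan(st(50,0,66),1.442)
E
```

```text
[567.99980202  63.80441776 208.05928266]
P [664.9   8.8 200. ] turn -0.04 dp [-1.053  2.579  0.201] len 2.79
P [664.9   8.8  66. ] turn -0.04 dp [-1.053  2.579  3.551] len 4.51
```

View pics/w2.png

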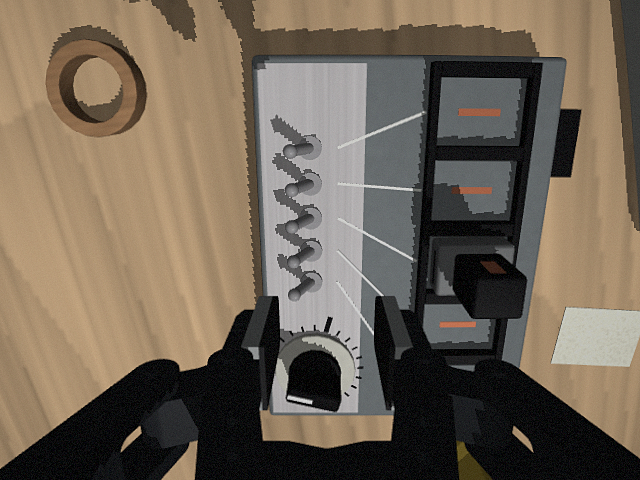

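>>> {"api": "play_rows", "payload": {
  "rows": [
    {"dp": [-0.26, 0.65, 0.05], "turn": [0, 0, 0], "fingers": 0},
    {"dp": [-0.26, 0.65, 0.05], "turn": [0, 0, 0], "fingers": 0},
    {"dp": [-0.26, 0.65, 0.05], "turn": [0, 0, 0], "fingers": 0},
    {"dp": [-0.27, 0.63, 0.05], "turn": [0, 0, 0], "fingers": 0},
    {"dp": [0, 0, 0], "turn": [0, 0, 0], "fingers": 0}
  ]
}}

```text
clock: 5.5
eef_pos: [664.6, 5.8, 189.8]
tcp_rot: [3.14, 0.001, 1.436]
contact_force: [-0.9, 0.5, 0.2]
opening: 0.999
grasp_force: 0.0
```

```bash
python3 - <<'E'
from h import *
f=r.grab_frame('wrist'); save(f,'w3'); np.save('w3.npy',f,allow_pickle=True)
plan(st(50,0,66),1.442); s=r.sense(); print(s['eef_pos'],s['clock'])
E
```

```text
P [664.9   8.8  66. ] turn -0.06 dp [0.054 0.054 3.089] len 3.09
[662.4800593    6.90455647 189.57313603] 5.55
```

View pics/w3.png

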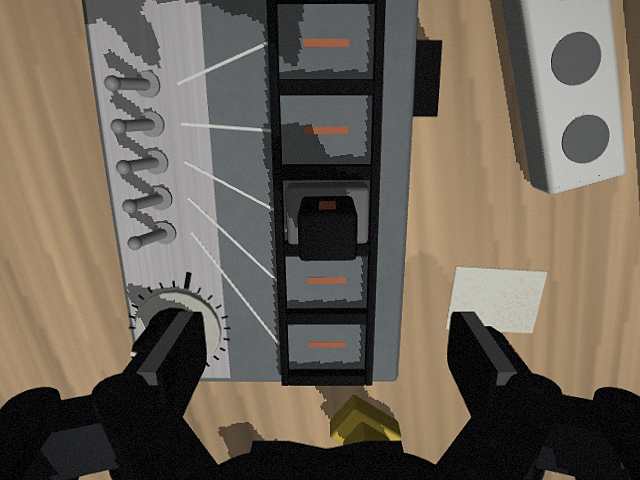

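>>> {"api": "play_rows", "payload": {
  "rows": [
    {"dp": [0.03, 0.03, 0.8], "turn": [0, 0, 0], "fingers": 0},
    {"dp": [0.02, 0.02, 0.8], "turn": [0, 0, 0], "fingers": 0},
    {"dp": [0, 0, 0.8], "turn": [0, 0, 0], "fingers": 0},
    {"dp": [0, 0, 0.65], "turn": [0, 0, 0], "fingers": 0},
    {"dp": [0, 0, 0], "turn": [0, 0, 0], "fingers": 0}
  ]
}}

```text
clock: 5.97
eef_pos: [658.6, 10.3, 62.9]
tcp_rot: [-3.132, 0.001, 1.438]
contact_force: [-1.8, 0.1, -0.5]
opening: 1.002
grasp_force: 0.0
```

>>> {"api": "play_rows", "payload": {
  "rows": [
    {"dp": [0, 0, 0], "turn": [0, 0, 0], "fingers": 0.5},
    {"dp": [0, 0, 0], "turn": [0, 0, 0], "fingers": 0.8},
    {"dp": [0, 0, 0], "turn": [0, 0, 0], "fingers": 1},
    {"dp": [0, 0, 0], "turn": [0, 0, 0], "fingers": 1},
    {"dp": [0, 0, 0], "turn": [0, 0, 0], "fingers": 1}
  ],
  "force": 40
}}

```text
clock: 6.38
eef_pos: [665.1, 9.8, 70.6]
tcp_rot: [3.139, -0.0, 1.437]
contact_force: [-0.7, -0.5, 6.5]
opening: 0.394
grasp_force: 43.3
```

>>> {"api": "play_rows", "payload": {
  "rows": [
    {"dp": [0, 0, -0.4], "turn": [0, 0, 0], "fingers": 1},
    {"dp": [0, 0, -0.8], "turn": [0, 0, 0], "fingers": 1},
    {"dp": [0, 0, -0.9], "turn": [0, 0, 0], "fingers": 1},
    {"dp": [0, 0, -0.9], "turn": [0, 0, 0], "fingers": 1},
    {"dp": [0.2, -0.17, -0.2], "turn": [0, 0, 0], "fingers": 1}
  ]
}}

```text
clock: 6.8
eef_pos: [661.9, 17.6, 203.5]
tcp_rot: [3.132, -0.001, 1.437]
contact_force: [1.5, -0.1, -1.1]
opening: 0.398
grasp_force: 42.4
```

>>> {"api": "play_rows", "payload": {
  "rows": [
    {"dp": [0.68, -0.56, 0], "turn": [0, 0, 0], "fingers": 1},
    {"dp": [0.68, -0.56, 0], "turn": [0, 0, 0], "fingers": 1},
    {"dp": [0.68, -0.56, 0], "turn": [0, 0, 0], "fingers": 1},
    {"dp": [0.68, -0.56, 0], "turn": [0, 0, 0], "fingers": 1},
    {"dp": [0.68, -0.56, 0], "turn": [0, 0, 0], "fingers": 1}
  ]
}}

```text
clock: 7.22
eef_pos: [563.5, 169.4, 196.2]
tcp_rot: [-3.141, 0.0, 1.437]
contact_force: [0.2, 1.0, -2.7]
opening: 0.39
grasp_force: 42.2
```

>>> {"api": "play_rows", "payload": {
  "rows": [
    {"dp": [0.68, -0.56, 0], "turn": [0, 0, 0], "fingers": 1},
    {"dp": [0.68, -0.56, 0], "turn": [0, 0, 0], "fingers": 1},
    {"dp": [0.68, -0.56, 0], "turn": [0, 0, 0], "fingers": 1},
    {"dp": [0.68, -0.56, 0], "turn": [0, 0, 0], "fingers": 1},
    {"dp": [0.68, -0.56, 0], "turn": [0, 0, 0], "fingers": 1}
  ]
}}

```text
clock: 7.63
eef_pos: [470.6, 319.1, 196.3]
tcp_rot: [-3.141, 0.0, 1.437]
contact_force: [0.8, -0.3, -3.8]
opening: 0.39
grasp_force: 42.2
```

>>> {"api": "play_rows", "payload": {
  "rows": [
    {"dp": [0.68, -0.56, 0], "turn": [0, 0, 0], "fingers": 1},
    {"dp": [0.55, -0.42, 0], "turn": [0, 0, 0], "fingers": 1},
    {"dp": [0, 0, 0], "turn": [0, 0, 0], "fingers": 1},
    {"dp": [0, 0, 0], "turn": [0, 0, 0], "fingers": 1}
  ]
}}

```text
clock: 7.97
eef_pos: [438.6, 372.9, 196.1]
tcp_rot: [-3.141, 0.0, 1.44]
contact_force: [0.1, -0.1, -2.3]
opening: 0.392
grasp_force: 42.1
```

```bash
python3 - <<'E'
from h import *
f=r.grab_frame('top'); np.save('t2.npy',f,allow_pickle=True)
im=f['pixels'].astype(int)
f0=np.load('top.npy',allow_pickle=True).item()
P=ray(f0,[(118,265),(186,265),(184,343),(115,342)],30);print(P.round(),P.mean(0))
plan([*P.mean(0)[:2],42])
s=r.sense();print(s['eef_pos'],s['opening'],s['grasp_force'],s['clock'])
m=(im.max(2)<45).astype(np.uint8); m[:,:420]=0;m[:215]=0;m[345:]=0
for c in cv2.findContours(m,0,2)[0]:
    if cv2.contourArea(c)>40: rc=cv2.minAreaRect(c);print(rc,ray(f,[rc[0]],60))
save(f,'t2',(60,220,260,370),3)
E
```

```text
[[519. 441.  30.]
 [520. 300.  30.]
 [365. 300.  30.]
 [364. 442.  30.]] [441.96582021 370.74839822  30.        ]
P [442.  370.7  42. ] turn 0.0 dp [-0.021  0.07   3.855] len 3.86
[439.30015584 371.94665576 196.18539523] 0.38847437303420457 42.11689889431 8.0167
((522.5, 315.5), (27.0, 27.0), 90.0) [[ 418.01726495 -359.29052338   60.        ]]
((467.56756591796875, 241.4053955078125), (26.63263702392578, 24.331050872802734), 80.53767395019531) [[ 562.44955781 -255.5187842    60.        ]]
```

View pics/t2.png

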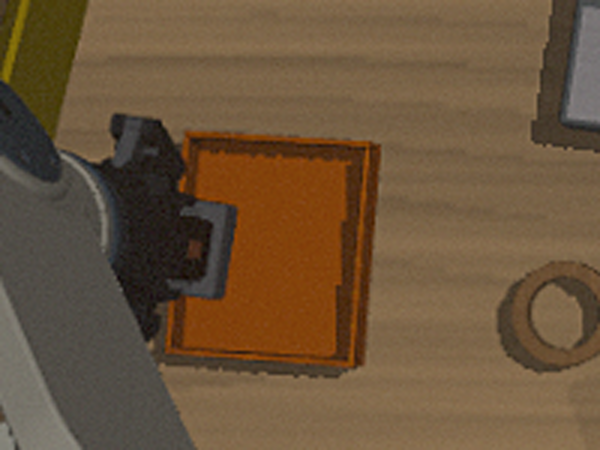

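>>> {"api": "play_rows", "payload": {
  "rows": [
    {"dp": [0, 0.07, 0.9], "turn": [0, 0, 0], "fingers": 1},
    {"dp": [0, 0, 0.9], "turn": [0, 0, 0], "fingers": 1},
    {"dp": [0, 0, 0.9], "turn": [0, 0, 0], "fingers": 1},
    {"dp": [0, 0, 0.6], "turn": [0, 0, 0], "fingers": 1},
    {"dp": [0, 0, 0.3], "turn": [0, 0, 0], "fingers": 1}
  ]
}}

```text
clock: 8.43
eef_pos: [441.6, 368.8, 49.1]
tcp_rot: [-3.138, 0.004, 1.436]
contact_force: [-0.6, -0.2, -3.0]
opening: 0.396
grasp_force: 42.0
```

>>> {"api": "play_rows", "payload": {
  "rows": [
    {"dp": [0, 0, 0.17], "turn": [0, 0, 0], "fingers": 1},
    {"dp": [0, 0, 0.05], "turn": [0, 0, 0], "fingers": 1},
    {"dp": [0, 0, 0.05], "turn": [0, 0, 0], "fingers": 1},
    {"dp": [0, 0, 0], "turn": [0, 0, 0], "fingers": 1},
    {"dp": [0, 0, 0], "turn": [0, 0, 0], "fingers": 1}
  ]
}}

```text
clock: 8.85
eef_pos: [443.7, 372.2, 43.0]
tcp_rot: [3.14, -0.002, 1.437]
contact_force: [0.4, -0.1, -3.2]
opening: 0.394
grasp_force: 42.0
```

>>> {"api": "play_rows", "payload": {
  "rows": [
    {"dp": [0, 0, 0.05], "turn": [0, 0, 0], "fingers": 1},
    {"dp": [0, 0, 0.04], "turn": [0, 0, 0], "fingers": 1},
    {"dp": [0, 0, 0], "turn": [0, 0, 0], "fingers": 1},
    {"dp": [0, 0, 0], "turn": [0, 0, 0], "fingers": 1}
  ]
}}

```text
clock: 9.18
eef_pos: [443.6, 372.2, 39.4]
tcp_rot: [3.14, -0.001, 1.438]
contact_force: [0.0, -1.7, 7.3]
opening: 0.393
grasp_force: 43.6
```

>>> {"api": "play_rows", "payload": {
  "rows": [
    {"dp": [0, 0, 0], "turn": [0, 0, 0], "fingers": 0.4},
    {"dp": [0, 0, 0], "turn": [0, 0, 0], "fingers": 0},
    {"dp": [0, 0, 0], "turn": [0, 0, 0], "fingers": 0},
    {"dp": [0, 0, -0.3], "turn": [0, 0, 0], "fingers": 0},
    {"dp": [0, 0, -0.8], "turn": [0, 0, 0], "fingers": 0}
  ]
}}

```text
clock: 9.6
eef_pos: [440.6, 369.7, 79.6]
tcp_rot: [-3.137, 0.005, 1.438]
contact_force: [0.2, -1.4, 0.5]
opening: 0.998
grasp_force: 0.0
```

>>> {"api": "play_rows", "payload": {
  "rows": [
    {"dp": [0, 0, -1], "turn": [0, 0, 0], "fingers": 0},
    {"dp": [0, 0, -1], "turn": [0, 0, 0], "fingers": 0},
    {"dp": [0, 0, -1], "turn": [0, 0, 0], "fingers": 0},
    {"dp": [0, 0, 0], "turn": [0, 0, 0], "fingers": 0},
    {"dp": [0, 0, 0], "turn": [0, 0, 0], "fingers": 0}
  ]
}}

```text
clock: 10.02
eef_pos: [444.2, 372.7, 205.8]
tcp_rot: [3.137, -0.005, 1.438]
contact_force: [-0.6, 0.2, -0.9]
opening: 1.0
grasp_force: 0.0
```

```bash
python3 - <<'E'
from h import *
f=r.grab_frame('wrist'); save(f,'w4',None,.6)
plan([562-0,-255,210],1.44); s=r.sense();print(s['eef_pos'],s['qpos'].round(2))
g=r.grab_frame('side'); save(g,'s2',(290,260,520,440),3)
E
```

```text
P [ 562 -255  210] turn -0.02 dp [-15.149   4.991  -0.161] len 15.95
[443.09158613 371.81818522 203.54297216] [0.7  0.31 1.76 0.   1.07 0.83]
```

View pics/w4.png

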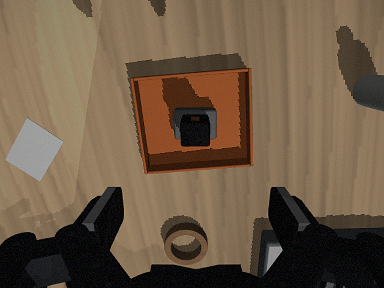

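View pics/s2.png

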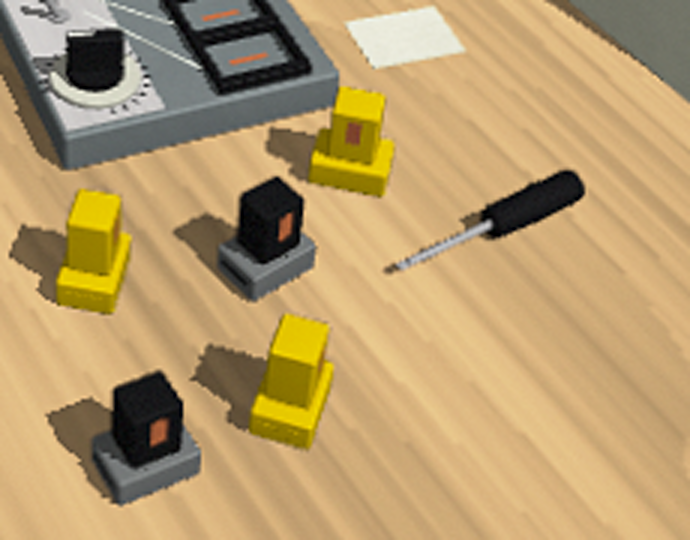

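>>> {"api": "play_rows", "payload": {
  "rows": [
    {"dp": [-0.76, 0.25, 0], "turn": [0, 0, 0], "fingers": 0},
    {"dp": [-0.76, 0.25, 0], "turn": [0, 0, 0], "fingers": 0},
    {"dp": [-0.76, 0.25, 0], "turn": [0, 0, 0], "fingers": 0},
    {"dp": [-0.76, 0.25, 0], "turn": [0, 0, 0], "fingers": 0},
    {"dp": [-0.76, 0.25, 0], "turn": [0, 0, 0], "fingers": 0}
  ]
}}

```text
clock: 10.53
eef_pos: [471.1, 212.4, 200.4]
tcp_rot: [-3.139, 0.002, 1.438]
contact_force: [0.8, -0.3, 0.4]
opening: 0.999
grasp_force: 0.0
```

>>> {"api": "play_rows", "payload": {
  "rows": [
    {"dp": [-0.76, 0.25, 0], "turn": [0, 0, 0], "fingers": 0},
    {"dp": [-0.76, 0.25, 0], "turn": [0, 0, 0], "fingers": 0},
    {"dp": [-0.76, 0.25, 0], "turn": [0, 0, 0], "fingers": 0},
    {"dp": [-0.76, 0.25, 0], "turn": [0, 0, 0], "fingers": 0},
    {"dp": [-0.76, 0.25, 0], "turn": [0, 0, 0], "fingers": 0}
  ]
}}

```text
clock: 10.95
eef_pos: [500.4, 55.3, 200.5]
tcp_rot: [-3.138, 0.001, 1.438]
contact_force: [0.3, -0.5, -0.1]
opening: 0.998
grasp_force: 0.0
```

>>> {"api": "play_rows", "payload": {
  "rows": [
    {"dp": [-0.76, 0.25, 0], "turn": [0, 0, 0], "fingers": 0},
    {"dp": [-0.76, 0.25, 0], "turn": [0, 0, 0], "fingers": 0},
    {"dp": [-0.76, 0.25, 0], "turn": [0, 0, 0], "fingers": 0},
    {"dp": [-0.76, 0.25, 0], "turn": [0, 0, 0], "fingers": 0},
    {"dp": [-0.76, 0.25, 0], "turn": [0, 0, 0], "fingers": 0}
  ]
}}

```text
clock: 11.37
eef_pos: [529.7, -101.7, 200.4]
tcp_rot: [-3.138, -0.0, 1.437]
contact_force: [0.6, 0.1, 0.7]
opening: 1.001
grasp_force: 0.0
```

>>> {"api": "play_rows", "payload": {
  "rows": [
    {"dp": [-0.76, 0.25, 0], "turn": [0, 0, 0], "fingers": 0},
    {"dp": [-0.76, 0.25, 0], "turn": [0, 0, 0], "fingers": 0},
    {"dp": [-0.76, 0.25, 0], "turn": [0, 0, 0], "fingers": 0},
    {"dp": [-0.76, 0.25, 0], "turn": [0, 0, 0], "fingers": 0},
    {"dp": [-0.72, 0.25, 0], "turn": [0, 0, 0], "fingers": 0}
  ]
}}

```text
clock: 11.78
eef_pos: [559.4, -257.3, 200.0]
tcp_rot: [-3.138, -0.001, 1.437]
contact_force: [-0.6, -0.1, -0.1]
opening: 1.002
grasp_force: 0.0
```

>>> {"api": "play_rows", "payload": {
  "rows": [
    {"dp": [0, 0, 0], "turn": [0, 0, 0], "fingers": 0},
    {"dp": [0, 0, 0], "turn": [0, 0, 0], "fingers": 0}
  ]
}}

```text
clock: 11.95
eef_pos: [559.4, -256.9, 200.0]
tcp_rot: [-3.138, -0.001, 1.435]
contact_force: [-0.6, 0.6, 0.5]
opening: 1.001
grasp_force: 0.0
```

```bash
python3 - <<'E'
from h import *
f=r.grab_frame('wrist'); save(f,'w5'); np.save('w5.npy',f,allow_pickle=True); print(r.sense()['eef_pos'])
E
```

```text
[ 559.3171332  -255.69758118  200.22243328]
```

View pics/w5.png

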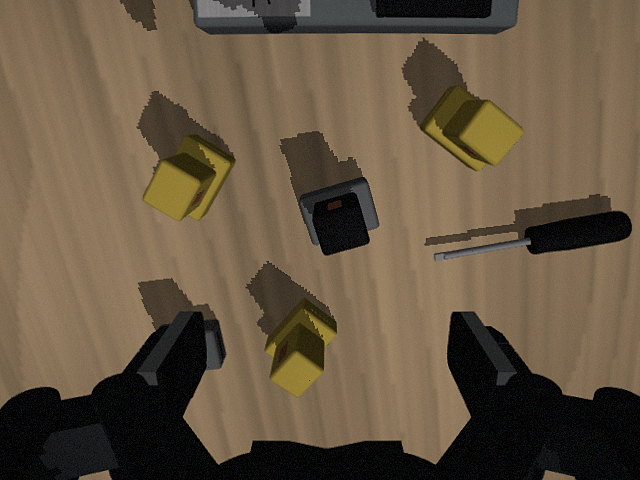

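```bash
python3 - <<'E'
from h import *
f=np.load('w5.npy',allow_pickle=True).item()
a=ray(f,[(301,196),(369,178),(379,223)],24);print('foot',a.round(1).tolist(),np.linalg.norm(np.diff(a,axis=0),axis=1))
d=a[1]-a[0];print('yaw edge',np.arctan2(d[1],d[0]),'centre',(a[0]+a[2])/2)
b=ray(f,[(312,208),(360,192),(370,240),(323,255)],70);print('stem',b.round(1).tolist(),b.mean(0),np.linalg.norm(np.diff(b,axis=0),axis=1)); d=b[1]-b[0]+b[2]-b[3];print(np.arctan2(d[1],d[0]))
print('yellow',ray(f,[(145,197),(187,220),(165,150),(235,160),(270,385),(300,397),(325,350),(265,345)],[70][0]).round(0).tolist())
print('yellowfoot',ray(f,[(235,157),(336,328),(306,298),(425,125),(475,170)],24).round(0).tolist())
E
```

```text
foot [[539.6, -245.7, 24.0], [593.3, -238.8, 24.0], [597.3, -275.4, 24.0]] [54.08612368 36.77602666]
yaw edge 0.1272362383838103 centre [ 568.4650078  -260.53254145   24.        ]
stem [[550.0, -245.6, 70.0], [583.0, -239.1, 70.0], [586.1, -273.1, 70.0], [552.7, -279.6, 70.0]] [ 567.9540958  -259.34877378   70.        ] [33.6321474  34.15950573 33.98608539]
0.19304011749385153
yellow [[440.0, -223.0, 70.0], [465.0, -242.0, 70.0], [461.0, -194.0, 70.0], [505.0, -207.0, 70.0], [497.0, -380.0, 70.0], [519.0, -394.0, 70.0], [544.0, -355.0, 70.0], [500.0, -345.0, 70.0]]
yellowfoot [[495.0, -209.0, 24.0], [552.0, -363.0, 24.0], [530.0, -332.0, 24.0], [639.0, -205.0, 24.0], [674.0, -243.0, 24.0]]
```

>>> {"api": "play_rows", "payload": {
  "rows": [
    {"dp": [0, 0, 0], "turn": [0, 0, -0.9], "fingers": 0},
    {"dp": [0, 0, 0], "turn": [0, 0, -0.9], "fingers": 0},
    {"dp": [0, 0, 0], "turn": [0, 0, -0.9], "fingers": 0},
    {"dp": [0, 0, 0], "turn": [0, 0, 0], "fingers": 0},
    {"dp": [0, 0, 0], "turn": [0, 0, 0], "fingers": 0}
  ]
}}

```text
clock: 12.42
eef_pos: [560.1, -254.6, 201.6]
tcp_rot: [-3.141, -0.001, 1.719]
contact_force: [0.1, 0.3, -0.4]
opening: 1.002
grasp_force: 0.0
```

```bash
python3 - <<'E'
from h import *
print(r.sense()['tcp_rot']);plan([568,-259.5,34])
f=r.grab_frame('wrist'); np.save('w6.npy',f,allow_pickle=True)
im=f['pixels'].astype(int)
m=((im.max(2)<40)).astype(np.uint8); m[300:]=0;m[:150]=0;m[:,:230]=0;m[:,450:]=0
for c in cv2.findContours(m,0,2)[0]:
    if cv2.contourArea(c)>400: rc=cv2.minAreaRect(c);b=cv2.boxPoints(rc);P=ray(f,b,70);print(rc,P.round(1).tolist(),P.mean(0))
E
```

```text
[-3.14059350e+00 -8.79636145e-04  1.71858040e+00]
P [ 568.  -259.5   34. ] turn 0.0 dp [-0.15   0.179  4.189] len 4.2
((335.0, 228.0), (52.0, 54.0), 0.0) [[550.4, -280.1, 70.0], [545.3, -242.1, 70.0], [579.6, -237.0, 70.0], [586.2, -274.8, 70.0]] [ 565.3849961  -258.48126198   70.        ]
```

>>> {"api": "play_rows", "payload": {
  "rows": [
    {"dp": [-0.15, 0.15, 0.3], "turn": [0, 0, 0], "fingers": 0},
    {"dp": [0, 0, 0.95], "turn": [0, 0, 0], "fingers": 0},
    {"dp": [0, 0, 0.95], "turn": [0, 0, 0], "fingers": 0},
    {"dp": [0, 0, 0.95], "turn": [0, 0, 0], "fingers": 0},
    {"dp": [0, 0, 0.8], "turn": [0, 0, 0], "fingers": 0}
  ]
}}

```text
clock: 12.88
eef_pos: [566.6, -260.7, 40.8]
tcp_rot: [-3.14, -0.001, 1.718]
contact_force: [-0.0, 0.5, -0.5]
opening: 1.003
grasp_force: 0.0
```

>>> {"api": "play_rows", "payload": {
  "rows": [
    {"dp": [0, 0, 0.24], "turn": [0, 0, 0], "fingers": 0},
    {"dp": [0, 0, 0], "turn": [0, 0, 0], "fingers": 0},
    {"dp": [0, 0, 0], "turn": [0, 0, 0], "fingers": 0.5},
    {"dp": [0, 0, 0], "turn": [0, 0, 0], "fingers": 0.8},
    {"dp": [0, 0, 0], "turn": [0, 0, 0], "fingers": 1}
  ]
}}

```text
clock: 13.3
eef_pos: [568.8, -261.8, 36.7]
tcp_rot: [3.139, 0.002, 1.72]
contact_force: [0.5, 0.3, 0.7]
opening: 0.605
grasp_force: 0.0
```

>>> {"api": "play_rows", "payload": {
  "rows": [
    {"dp": [0, 0, 0], "turn": [0, 0, 0], "fingers": 1},
    {"dp": [0, 0, 0], "turn": [0, 0, 0], "fingers": 1},
    {"dp": [0, 0, 0], "turn": [0, 0, 0], "fingers": 1}
  ]
}}

```text
clock: 13.55
eef_pos: [568.3, -261.6, 36.3]
tcp_rot: [3.139, 0.002, 1.72]
contact_force: [-1.8, -0.3, 8.0]
opening: 0.396
grasp_force: 40.7
```

```bash
python3 - <<'E'
from h import *
s=r.sense();p=s['eef_pos'];print(p,s['opening'],s['grasp_force'])
a=p+[0,0,110]; plan(st(50,-112,a[2]),1.442,start=a)
E
```

```text
[ 568.33928583 -261.55497625   36.32808551] 0.39562120105329396 40.66212058067322
P [ 650.5 -102.3  146.3] turn 2.66 dp [4.212 1.525 0.   ] len 4.48
```

>>> {"api": "play_rows", "payload": {
  "rows": [
    {"dp": [0, 0, -0.5], "turn": [0, 0, 0], "fingers": 1},
    {"dp": [0, 0, -0.8], "turn": [0, 0, 0], "fingers": 1},
    {"dp": [0, 0, -0.8], "turn": [0, 0, 0], "fingers": 1},
    {"dp": [0, 0, -0.8], "turn": [0, 0, 0], "fingers": 1},
    {"dp": [0, 0, 0], "turn": [0, 0, 0.86], "fingers": 1}
  ]
}}

```text
clock: 13.97
eef_pos: [570.6, -262.6, 157.7]
tcp_rot: [3.133, 0.005, 1.631]
contact_force: [1.5, -1.6, -2.2]
opening: 0.39
grasp_force: 41.1
```

>>> {"api": "play_rows", "payload": {
  "rows": [
    {"dp": [0, 0, 0], "turn": [0, 0, 0.9], "fingers": 1},
    {"dp": [0, 0, 0], "turn": [0, 0, 0.9], "fingers": 1},
    {"dp": [0, 0, 0], "turn": [0, 0, 0], "fingers": 1},
    {"dp": [0.7, 0.25, 0], "turn": [0, 0, 0], "fingers": 1},
    {"dp": [0.7, 0.25, 0], "turn": [0, 0, 0], "fingers": 1}
  ]
}}

```text
clock: 14.38
eef_pos: [594.0, -208.6, 150.7]
tcp_rot: [-3.142, 0.0, 1.442]
contact_force: [0.6, -0.1, -2.8]
opening: 0.394
grasp_force: 40.9
```

>>> {"api": "play_rows", "payload": {
  "rows": [
    {"dp": [0.7, 0.25, 0], "turn": [0, 0, 0], "fingers": 1},
    {"dp": [0.7, 0.25, 0], "turn": [0, 0, 0], "fingers": 1},
    {"dp": [0.7, 0.25, 0], "turn": [0, 0, 0], "fingers": 1},
    {"dp": [0.7, 0.25, 0], "turn": [0, 0, 0], "fingers": 1},
    {"dp": [0, 0, 0], "turn": [0, 0, 0], "fingers": 1}
  ]
}}

```text
clock: 14.8
eef_pos: [650.5, -97.7, 150.7]
tcp_rot: [3.14, -0.002, 1.448]
contact_force: [0.6, -0.1, -3.0]
opening: 0.391
grasp_force: 41.0
```

>>> {"api": "play_rows", "payload": {
  "rows": [
    {"dp": [0, 0, 0], "turn": [0, 0, 0], "fingers": 1},
    {"dp": [0, 0, 0], "turn": [0, 0, 0], "fingers": 1}
  ]
}}

```text
clock: 14.97
eef_pos: [648.0, -102.3, 150.3]
tcp_rot: [-3.141, 0.0, 1.444]
contact_force: [-0.5, -0.1, -2.5]
opening: 0.392
grasp_force: 41.0
```

```bash
python3 - <<'E'
from h import *
s=r.sense();print(s['eef_pos'],s['tcp_rot'],s['opening'])
plan(st(50,-112,s['eef_pos'][2]),1.442)
f=r.grab_frame('wrist'); save(f,'w7'); np.save('w7.npy',f,allow_pickle=True)
E
```

```text
[ 647.95714028 -102.29386995  150.29833256] [-3.14090065e+00  3.90377275e-04  1.44426020e+00] 0.3921554026616097
P [ 650.5 -102.3  150.3] turn 0.02 dp [0.008 0.062 0.   ] len 0.06
```

View pics/w7.png

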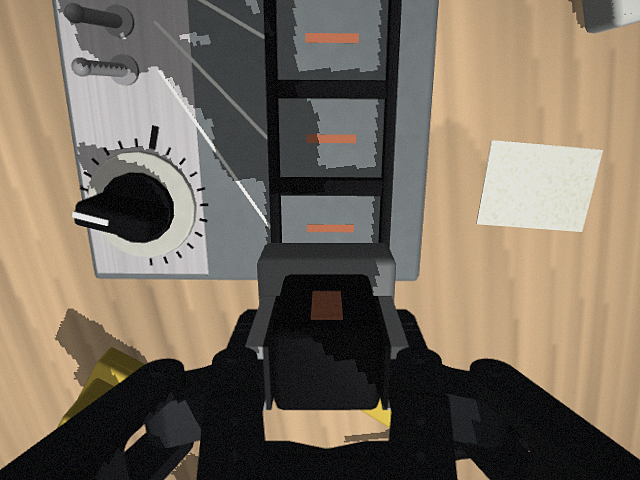

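```bash
python3 - <<'E'
from h import *
f=np.load('w7.npy',allow_pickle=True).item()
q=lambda p,z:((ray(f,p,z)[:,:2]-t)@M).round(1).tolist()
s=r.sense()['eef_pos'];print('tcp st',(s[:2]-t)@M)
print('foot',q([(259,245),(394,245)],s[2]-36.3))
print('lip4/5 top',q([(330,178),(330,194)],45),'lip3/4',q([(335,82),(335,98)],45),'marks',q([(330,228),(331,139),(332,38)],35.5))
print('lips x inner',q([(279,130),(384,130)],45),'outer',q([(266,130),(395,130)],45))
print('dial bar', q([(80,216),(160,200)],79))
E
```

```text
tcp st [  47.42213714 -112.83801424]
foot [[16.4, -97.2], [77.4, -97.0]]
lip4/5 top [[48.8, -78.3], [48.8, -88.0]] lip3/4 [[51.3, -24.2], [51.4, -32.7]] marks [[49.0, -112.0], [49.3, -56.2], [49.6, 0.0]]
lips x inner [[19.2, -50.5], [79.8, -50.3]] outer [[11.7, -50.4], [86.1, -50.3]]
dial bar [[-85.6, -92.9], [-40.8, -84.2]]
```

```bash
python3 - <<'E'
from h import *
f=np.load('w7.npy',allow_pickle=True).item()
s=r.sense();p=s['eef_pos'];psi=s['tcp_rot'][2];B=R.from_euler('xyz',[np.pi,0,psi]).as_matrix()
for o in (-3,0,3):print(o,proj(f,[p+B@[20+o,y,z] for z in(36.3,12.3) for y in(-28,28)]).round(1).tolist())
c=f['pixels'].astype(int).sum(2)
for u in (300,330,360):print(u,c[234:276:2,u])
for v in (246,254,264):print(v,c[v,248:284:2],c[v,376:404:2])
E
```

```text
-3 [[265.6, 242.3], [389.8, 242.5], [257.1, 261.3], [398.3, 261.5]]
0 [[265.3, 236.0], [390.1, 236.2], [256.7, 254.1], [398.7, 254.4]]
3 [[265.0, 229.5], [390.4, 229.8], [256.3, 246.9], [399.1, 247.2]]
300 [371 371 369 383 386 123 123 134 137 119 110 144 148 178 203 185 174 198
 181 179  95]
330 [375 374 379 371 392 100 145 125 124 125 131 147 157 181 180 195 185 179
 193 192  92]
360 [388 383 371 382 394 114 129 112 121 127 125 144 144 176 182 200 176 179
 195 192  76]
246 [387 379 370 382 373 372 371 380 179 127 125 110 113 124 119 146 115 141] [129 131 108 136 126 123  52 400 375 390 368 393 368 385]
254 [374 368 386 371 374 386 400 130 133 136 150 135 132 133 138 141 135 127] [128 139 132 130 140 146 134  85 405 390 376 377 393 390]
264 [371 383 373 383 408 159 182 180 190 188 189 178 179 168 187 186 169 185] [190 316 313 310 323 321 322 301 293 271 332 374 376 373]
```

>>> {"api": "play_rows", "payload": {
  "rows": [
    {"dp": [0.1, 0.06, 0.4], "turn": [0, 0, 0], "fingers": 1},
    {"dp": [0, 0, 0.6], "turn": [0, 0, 0], "fingers": 1},
    {"dp": [0, 0, 0.5], "turn": [0, 0, 0], "fingers": 1},
    {"dp": [0, 0, 0], "turn": [0, 0, 0], "fingers": 1},
    {"dp": [0, 0, 0], "turn": [0, 0, 0], "fingers": 1}
  ]
}}

```text
clock: 15.43
eef_pos: [650.0, -99.5, 89.7]
tcp_rot: [-3.139, 0.0, 1.441]
contact_force: [0.7, -0.7, -3.1]
opening: 0.392
grasp_force: 40.8
```

```bash
python3 - <<'E'
from h import *
s=r.sense();p=s['eef_pos'];print(p,(p[:2]-t)@M,s['tcp_rot'][2]);plan(st(49.5,-109,72))
E
```

```text
[650.04786654 -99.4500266   89.72167264] [  49.20801552 -109.22735023] 1.4410184989502661
P [650.4 -99.3  72. ] turn 0.0 dp [0.006 0.007 0.443] len 0.44
```

>>> {"api": "play_rows", "payload": {
  "rows": [
    {"dp": [0, 0, 0.15], "turn": [0, 0, 0], "fingers": 1},
    {"dp": [0, 0, 0.1], "turn": [0, 0, 0], "fingers": 1},
    {"dp": [0, 0, 0.1], "turn": [0, 0, 0], "fingers": 1},
    {"dp": [0, 0, 0], "turn": [0, 0, 0], "fingers": 1},
    {"dp": [0, 0, 0], "turn": [0, 0, 0], "fingers": 1}
  ]
}}

```text
clock: 15.85
eef_pos: [651.3, -98.5, 76.7]
tcp_rot: [3.141, 0.0, 1.442]
contact_force: [-0.1, 0.9, -1.9]
opening: 0.394
grasp_force: 40.9
```

>>> {"api": "play_rows", "payload": {
  "rows": [
    {"dp": [0, 0, 0.06], "turn": [0, 0, 0], "fingers": 1},
    {"dp": [0, 0, 0.06], "turn": [0, 0, 0], "fingers": 1},
    {"dp": [0, 0, 0], "turn": [0, 0, 0], "fingers": 1},
    {"dp": [0, 0, 0], "turn": [0, 0, 0], "fingers": 1}
  ]
}}

```text
clock: 16.18
eef_pos: [651.3, -98.5, 71.6]
tcp_rot: [-3.141, -0.0, 1.442]
contact_force: [-0.1, -0.5, -3.6]
opening: 0.392
grasp_force: 40.9
```

>>> {"api": "play_rows", "payload": {
  "rows": [
    {"dp": [0, 0, 0.04], "turn": [0, 0, 0], "fingers": 1},
    {"dp": [0, 0, 0.02], "turn": [0, 0, 0], "fingers": 1},
    {"dp": [0, 0, 0], "turn": [0, 0, 0], "fingers": 1},
    {"dp": [0, 0, 0], "turn": [0, 0, 0], "fingers": 1}
  ]
}}

```text
clock: 16.52
eef_pos: [651.4, -98.4, 71.4]
tcp_rot: [3.141, -0.0, 1.442]
contact_force: [-7.4, 1.9, 15.9]
opening: 0.397
grasp_force: 43.2
```

>>> {"api": "play_rows", "payload": {
  "rows": [
    {"dp": [0, 0, 0], "turn": [0, 0, 0], "fingers": 0.4},
    {"dp": [0, 0, 0], "turn": [0, 0, 0], "fingers": 0},
    {"dp": [0, 0, 0], "turn": [0, 0, 0], "fingers": 0},
    {"dp": [0, 0, 0], "turn": [0, 0, 0], "fingers": 0},
    {"dp": [0, 0, -0.4], "turn": [0, 0, 0], "fingers": 0}
  ]
}}

```text
clock: 16.93
eef_pos: [649.3, -98.2, 82.5]
tcp_rot: [-3.137, -0.0, 1.442]
contact_force: [-1.4, -0.6, -0.2]
opening: 1.0
grasp_force: 0.0
```

>>> {"api": "play_rows", "payload": {
  "rows": [
    {"dp": [0, 0, -0.9], "turn": [0, 0, 0], "fingers": 0},
    {"dp": [0, 0, -1], "turn": [0, 0, 0], "fingers": 0},
    {"dp": [0, 0, -1], "turn": [0, 0, 0], "fingers": 0},
    {"dp": [0, 0, 0], "turn": [0, 0, 0], "fingers": 0},
    {"dp": [0, 0, 0], "turn": [0, 0, 0], "fingers": 0}
  ]
}}

```text
clock: 17.35
eef_pos: [653.1, -98.8, 204.2]
tcp_rot: [3.136, 0.0, 1.442]
contact_force: [-1.2, -0.5, -0.3]
opening: 1.003
grasp_force: 0.0
```

```bash
python3 - <<'E'
from h import *
f=r.grab_frame('wrist'); np.save('w8.npy',f,allow_pickle=True); g=r.grab_frame('top'); np.save('t3.npy',g,allow_pickle=True)
a=cv2.resize(f['pixels'][80:400,120:460],(400,376)); b=cv2.resize(g['pixels'][140:365,350:570],(390,376)); cv2.imwrite('pics/m8.png',np.hstack([a,b])[:,:,::-1])
s=r.sense();print(s['eef_pos'],s['clock'])
im=g['pixels'].astype(int);m=(im.max(2)<45).astype(np.uint8); m[:,:425]=0;m[:215]=0
for c in cv2.findContours(m,0,2)[0]:
    if cv2.contourArea(c)>40: rc=cv2.minAreaRect(c);print(rc,ray(g,[rc[0]],60))
E
```

```text
[650.80858586 -98.46855029 200.5417268 ] 17.45
((493.0, 377.4999694824219), (84.99998474121094, 7.999999046325684), 90.0) [[ 300.95783643 -298.28424485   60.        ]]
((522.8778076171875, 315.06756591796875), (27.18474578857422, 26.810070037841797), 87.61405944824219) [[ 418.83642042 -360.07076172   60.        ]]
((457.0737609863281, 239.26991271972656), (38.38029861450195, 6.709228992462158), 31.82744789123535) [[ 566.69225324 -234.98452043   60.        ]]
```

View pics/m8.png

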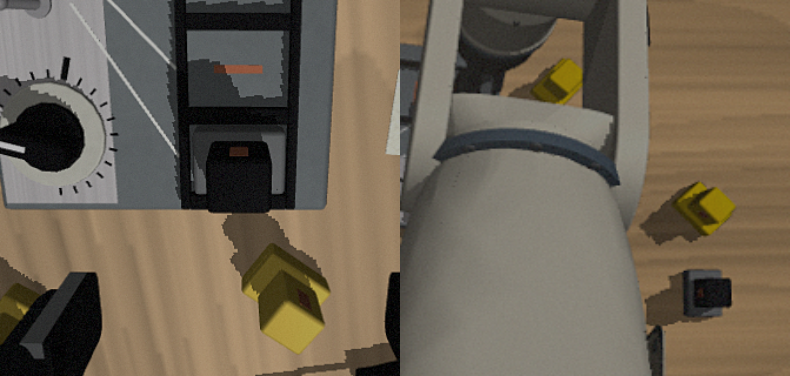

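>>> {"api": "play_rows", "payload": {
  "rows": [
    {"dp": [-0.73, -0.48, 0], "turn": [0, 0, 0], "fingers": 0},
    {"dp": [-0.73, -0.48, 0], "turn": [0, 0, 0], "fingers": 0},
    {"dp": [-0.73, -0.48, 0], "turn": [0, 0, 0], "fingers": 0},
    {"dp": [-0.73, -0.48, 0], "turn": [0, 0, 0], "fingers": 0},
    {"dp": [-0.73, -0.48, 0], "turn": [0, 0, 0], "fingers": 0}
  ]
}}

```text
clock: 17.87
eef_pos: [535.0, -231.4, 199.1]
tcp_rot: [-3.138, -0.001, 1.442]
contact_force: [0.5, -0.8, -0.6]
opening: 1.007
grasp_force: 0.0
```

>>> {"api": "play_rows", "payload": {
  "rows": [
    {"dp": [-0.73, -0.48, 0], "turn": [0, 0, 0], "fingers": 0},
    {"dp": [-0.73, -0.48, 0], "turn": [0, 0, 0], "fingers": 0},
    {"dp": [-0.73, -0.48, 0], "turn": [0, 0, 0], "fingers": 0},
    {"dp": [-0.73, -0.48, 0], "turn": [0, 0, 0], "fingers": 0},
    {"dp": [-0.73, -0.48, 0], "turn": [0, 0, 0], "fingers": 0}
  ]
}}

```text
clock: 18.28
eef_pos: [421.1, -363.7, 199.3]
tcp_rot: [-3.139, -0.002, 1.442]
contact_force: [0.1, -0.4, 0.1]
opening: 0.998
grasp_force: 0.0
```

>>> {"api": "play_rows", "payload": {
  "rows": [
    {"dp": [0, 0, 0], "turn": [0, 0, 0], "fingers": 0},
    {"dp": [0, 0, 0], "turn": [0, 0, 0], "fingers": 0}
  ]
}}

```text
clock: 18.45
eef_pos: [421.3, -363.9, 199.5]
tcp_rot: [-3.139, -0.002, 1.438]
contact_force: [0.7, -0.7, 0.3]
opening: 1.001
grasp_force: 0.0
```

```bash
python3 - <<'E'
from h import *
f=r.grab_frame('wrist'); np.save('w9.npy',f,allow_pickle=True); save(f,'w9')
s=r.sense();print(s['eef_pos'],s['tcp_rot'],s['clock'])
E
```

```text
[ 422.25971563 -363.1588696   199.70616575] [-3.13940267e+00 -1.81546758e-03  1.43976492e+00] 18.5
```

View pics/w9.png

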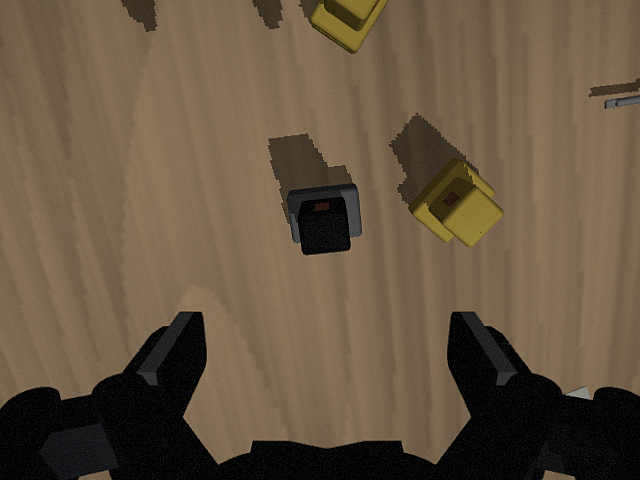

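```bash
python3 - <<'E'
from h import *
f=np.load('w9.npy',allow_pickle=True).item()
a=ray(f,[(288,192),(357,185),(361,235)],24);print('foot',a.round(1).tolist(),np.linalg.norm(np.diff(a,axis=0),axis=1));d=a[1]-a[0];print(np.arctan2(d[1],d[0]),(a[0]+a[2])/2)
b=ray(f,[(301,204),(346,198),(350,249),(304,254)],70);d=b[1]-b[0]+b[2]-b[3];print('stem',b.mean(0),np.arctan2(d[1],d[0]),np.linalg.norm(np.diff(b,axis=0),axis=1))
print('yel',ray(f,[(411,208),(448,241)],24).round(),ray(f,[(443,220),(470,247),(474,178)],70).round())
im=f['pixels'].astype(int);m=((im.max(2)<40)).astype(np.uint8); m[300:]=0;m[150:]*=1;m[:150]=0;m[:,:230]=0;m[:,400:]=0
for c in cv2.findContours(m,0,2)[0]:
    if cv2.contourArea(c)>400: rc=cv2.minAreaRect(c);print(rc)
plan([*((a[0]+a[2])/2)[:2],34],np.pi/2-.02)
E
```

```text
foot [[392.2, -348.2, 24.0], [445.5, -349.7, 24.0], [444.2, -390.0, 24.0]] [53.34970321 40.3091757 ]
-0.029513023243881668 [ 418.20503218 -369.10531896   24.        ]
stem [ 419.04265842 -366.49463295   70.        ] -0.006659944802094552 [30.15286416 35.84360705 31.88996736]
yel [[ 485. -373.   24.]
 [ 513. -404.   24.]] [[ 498. -372.   70.]
 [ 516. -394.   70.]
 [ 520. -346.   70.]]
((324.19512939453125, 219.256103515625), (66.36935424804688, 70.34488677978516), 83.6598129272461)
P [ 418.2 -369.1   34. ] turn -1.06 dp [-0.151 -0.098  4.143] len 4.15
```

>>> {"api": "play_rows", "payload": {
  "rows": [
    {"dp": [0, 0, 0], "turn": [0, 0, -0.53], "fingers": 0.2},
    {"dp": [0, 0, 0], "turn": [0, 0, -0.53], "fingers": 0.2},
    {"dp": [-0.17, -0.18, 0.3], "turn": [0, 0, 0], "fingers": 0.2},
    {"dp": [0, 0, 0.9], "turn": [0, 0, 0], "fingers": 0.2},
    {"dp": [0, 0, 0.9], "turn": [0, 0, 0], "fingers": 0.2}
  ]
}}

```text
clock: 18.92
eef_pos: [417.5, -369.8, 117.0]
tcp_rot: [3.139, 0.002, 1.554]
contact_force: [0.8, 0.1, -0.8]
opening: 0.8
grasp_force: 0.0
```

>>> {"api": "play_rows", "payload": {
  "rows": [
    {"dp": [0, 0, 0.9], "turn": [0, 0, 0], "fingers": 0.2},
    {"dp": [0, 0, 0.8], "turn": [0, 0, 0], "fingers": 0.2},
    {"dp": [0, 0, 0.3], "turn": [0, 0, 0], "fingers": 0.2},
    {"dp": [0, 0, 0], "turn": [0, 0, 0], "fingers": 0.2},
    {"dp": [0, 0, 0], "turn": [0, 0, 0], "fingers": 0.2}
  ]
}}

```text
clock: 19.33
eef_pos: [416.4, -369.4, 37.2]
tcp_rot: [-3.141, -0.001, 1.554]
contact_force: [-0.2, -0.9, 0.3]
opening: 0.799
grasp_force: 0.0
```

>>> {"api": "play_rows", "payload": {
  "rows": [
    {"dp": [0, 0, 0], "turn": [0, 0, 0], "fingers": 0.5},
    {"dp": [0, 0, 0], "turn": [0, 0, 0], "fingers": 0.8},
    {"dp": [0, 0, 0], "turn": [0, 0, 0], "fingers": 1},
    {"dp": [0, 0, 0], "turn": [0, 0, 0], "fingers": 1},
    {"dp": [0, 0, 0], "turn": [0, 0, 0], "fingers": 1}
  ]
}}

```text
clock: 19.75
eef_pos: [417.1, -370.9, 39.2]
tcp_rot: [3.139, 0.002, 1.552]
contact_force: [-0.0, 0.7, 7.7]
opening: 0.392
grasp_force: 41.4
```

```bash
python3 - <<'E'
from h import *
s=r.sense();p=s['eef_pos'];print(p,s['opening'],s['grasp_force'],s['tcp_rot'][2])
a=p+[0,0,124]; plan(st(49.5,3,a[2]),1.442,start=a)
E
```

```text
[ 417.11345456 -370.94066564   39.154326  ] 0.3921071652406333 41.389279961586 1.5524781702796882
P [664.8  11.8 163.2] turn 1.05 dp [10.285  4.911  0.   ] len 11.4
```

>>> {"api": "play_rows", "payload": {
  "rows": [
    {"dp": [0, 0, -0.5], "turn": [0, 0, 0], "fingers": 1},
    {"dp": [0, 0, -0.9], "turn": [0, 0, 0], "fingers": 1},
    {"dp": [0, 0, -0.9], "turn": [0, 0, 0], "fingers": 1},
    {"dp": [0, 0, -0.8], "turn": [0, 0, 0.5], "fingers": 1},
    {"dp": [0, 0, 0], "turn": [0, 0, 0.55], "fingers": 1}
  ]
}}

```text
clock: 20.17
eef_pos: [418.7, -372.6, 168.5]
tcp_rot: [3.133, 0.006, 1.44]
contact_force: [1.2, -0.9, -2.7]
opening: 0.393
grasp_force: 41.2
```

>>> {"api": "play_rows", "payload": {
  "rows": [
    {"dp": [0.79, 0.38, 0], "turn": [0, 0, 0], "fingers": 1},
    {"dp": [0.79, 0.38, 0], "turn": [0, 0, 0], "fingers": 1},
    {"dp": [0.79, 0.38, 0], "turn": [0, 0, 0], "fingers": 1},
    {"dp": [0.79, 0.38, 0], "turn": [0, 0, 0], "fingers": 1},
    {"dp": [0.79, 0.38, 0], "turn": [0, 0, 0], "fingers": 1}
  ]
}}

```text
clock: 20.58
eef_pos: [512.0, -221.7, 162.1]
tcp_rot: [3.141, 0.0, 1.442]
contact_force: [1.4, -0.8, -3.2]
opening: 0.391
grasp_force: 41.2
```

>>> {"api": "play_rows", "payload": {
  "rows": [
    {"dp": [0.79, 0.38, 0], "turn": [0, 0, 0], "fingers": 1},
    {"dp": [0.79, 0.38, 0], "turn": [0, 0, 0], "fingers": 1},
    {"dp": [0.79, 0.38, 0], "turn": [0, 0, 0], "fingers": 1},
    {"dp": [0.79, 0.38, 0], "turn": [0, 0, 0], "fingers": 1},
    {"dp": [0.79, 0.38, 0], "turn": [0, 0, 0], "fingers": 1}
  ]
}}

```text
clock: 21.0
eef_pos: [607.7, -74.5, 162.0]
tcp_rot: [3.141, 0.0, 1.443]
contact_force: [1.2, -0.4, -3.3]
opening: 0.394
grasp_force: 41.2
```

>>> {"api": "play_rows", "payload": {
  "rows": [
    {"dp": [0.79, 0.38, 0], "turn": [0, 0, 0], "fingers": 1},
    {"dp": [0.79, 0.38, 0], "turn": [0, 0, 0], "fingers": 1},
    {"dp": [0.79, 0.35, 0], "turn": [0, 0, 0], "fingers": 1},
    {"dp": [0, 0, 0], "turn": [0, 0, 0], "fingers": 1},
    {"dp": [0, 0, 0], "turn": [0, 0, 0], "fingers": 1}
  ]
}}

```text
clock: 21.42
eef_pos: [663.6, 13.9, 161.5]
tcp_rot: [3.141, -0.0, 1.445]
contact_force: [-1.3, -0.3, -2.3]
opening: 0.39
grasp_force: 41.4
```

```bash
python3 - <<'E'
from h import *
f=r.grab_frame('wrist'); np.save('w10.npy',f,allow_pickle=True)
s=r.sense();p=s['eef_pos'];psi=s['tcp_rot'][2];B=R.from_euler('xyz',[np.pi,0,psi]).as_matrix();print(p,psi,(p[:2]-t)@M,s['opening'])
for o in (-3,0,3):print(o,proj(f,[p+B@[20+o,y,z] for z in(39.2,15.2) for y in(-28,28)]).round(1).tolist())
c=f['pixels'].astype(int).sum(2)
for u in (290,300,330,360,375):print(u,c[210:276:2,u])
for v in (246,254,264):print(v,c[v,248:284:2],c[v,376:404:2])
E
```

```text
[662.90895722  12.70236355 161.41440158] 1.4441555684719944 [47.53467816  3.64765237] 0.38808782600455655
-3 [[265.4, 242.0], [387.5, 242.1], [257.1, 260.5], [395.7, 260.7]]
0 [[265.1, 235.7], [387.8, 235.9], [256.7, 253.5], [396.1, 253.7]]
3 [[264.8, 229.4], [388.1, 229.6], [256.3, 246.5], [396.4, 246.6]]
290 [377 369 374 377 361 370 366 360 367 375 370 372 377 163 130 114 116 131
 114 122 147 188 170 177 187 168 190 184 190   3  41  26  19]
300 [369 369 369 382 373 383 380 392 364 374 370 381 387 155 109 128 135 125
 122 147 141 171 182 169 183 177 177 192 109  19  36  21   8]
330 [368 377 369 364 372 379 374 378 367 397 386 378 392 166 128 116 142 126
 148 144 150 163 182 190 190 183 176 182  91  23  48  31   7]
360 [352 361 361 348 363 362 353 346 361 364 368 358 365 244 111 125 118 123
 121 127 138 176 177 169 183 184 189 188 148   3  21   6  32]
375 [202 197 197 194 193 204 196 187 208 208 206 227 212 144 136 132 115 119
 123 132 164 157 184 306 345 370 376 371 398 157 174 146 401]
246 [385 383 359 370 368 374 388 323 105 133 129 111 140 131 118 125 116 143] [139 151 129 107 146 126 118  89 392 365 345 371 361 368]
254 [383 373 370 362 365 389 172 171 170 173 189 172 169 185 181 177 172 181] [188 262 238 250 242 235 253 230 231 182 363 367 345 363]
264 [364 374 368 368 388 334 169 185 184 182 192 186 179 184 172 193 183 161] [358 363 366 354 349 368 356 366 318 264 375 360 360 361]
```

>>> {"api": "play_rows", "payload": {
  "rows": [
    {"dp": [-0.1, 0.05, 0.4], "turn": [0, 0, 0], "fingers": 1},
    {"dp": [0, 0, 0.7], "turn": [0, 0, 0], "fingers": 1},
    {"dp": [0, 0, 0.6], "turn": [0, 0, 0], "fingers": 1},
    {"dp": [0, 0, 0], "turn": [0, 0, 0], "fingers": 1},
    {"dp": [0, 0, 0], "turn": [0, 0, 0], "fingers": 1}
  ]
}}

```text
clock: 21.88
eef_pos: [663.1, 6.9, 92.6]
tcp_rot: [-3.138, 0.001, 1.441]
contact_force: [0.0, 0.7, -1.9]
opening: 0.39
grasp_force: 41.3
```

```bash
python3 - <<'E'
from h import *
s=r.sense();p=s['eef_pos'];print(p,(p[:2]-t)@M,s['tcp_rot'][2]);plan(st(49.7,-.3,74.2),1.442)
E
```

```text
[663.09684909   6.88659423  92.59137253] [48.46916404 -2.09562302] 1.441460997714052
P [664.5   8.5  74.2] turn -0.01 dp [0.045 0.031 0.46 ] len 0.46
```

>>> {"api": "play_rows", "payload": {
  "rows": [
    {"dp": [0.045, 0.03, 0.05], "turn": [0, 0, 0], "fingers": 1},
    {"dp": [0, 0, 0.15], "turn": [0, 0, 0], "fingers": 1},
    {"dp": [0, 0, 0.15], "turn": [0, 0, 0], "fingers": 1},
    {"dp": [0, 0, 0], "turn": [0, 0, 0], "fingers": 1},
    {"dp": [0, 0, 0], "turn": [0, 0, 0], "fingers": 1}
  ]
}}

```text
clock: 22.3
eef_pos: [666.0, 9.7, 79.3]
tcp_rot: [-3.141, 0.0, 1.443]
contact_force: [-0.6, -0.6, -2.4]
opening: 0.389
grasp_force: 41.4
```

>>> {"api": "play_rows", "payload": {
  "rows": [
    {"dp": [0, 0, 0.06], "turn": [0, 0, 0], "fingers": 1},
    {"dp": [0, 0, 0.05], "turn": [0, 0, 0], "fingers": 1},
    {"dp": [0, 0, 0], "turn": [0, 0, 0], "fingers": 1},
    {"dp": [0, 0, 0], "turn": [0, 0, 0], "fingers": 1}
  ]
}}

```text
clock: 22.63
eef_pos: [666.1, 9.7, 74.8]
tcp_rot: [-3.141, 0.0, 1.443]
contact_force: [0.8, -0.2, -3.1]
opening: 0.393
grasp_force: 41.4
```

>>> {"api": "play_rows", "payload": {
  "rows": [
    {"dp": [0, 0, 0.04], "turn": [0, 0, 0], "fingers": 1},
    {"dp": [0, 0, 0.02], "turn": [0, 0, 0], "fingers": 1},
    {"dp": [0, 0, 0], "turn": [0, 0, 0], "fingers": 1},
    {"dp": [0, 0, 0], "turn": [0, 0, 0], "fingers": 1}
  ]
}}

```text
clock: 22.97
eef_pos: [666.4, 9.8, 74.1]
tcp_rot: [3.141, -0.0, 1.443]
contact_force: [-4.1, -0.4, 10.2]
opening: 0.39
grasp_force: 43.1
```

>>> {"api": "play_rows", "payload": {
  "rows": [
    {"dp": [0, 0, 0], "turn": [0, 0, 0], "fingers": 0.4},
    {"dp": [0, 0, 0], "turn": [0, 0, 0], "fingers": 0},
    {"dp": [0, 0, 0], "turn": [0, 0, 0], "fingers": 0},
    {"dp": [0, 0, 0], "turn": [0, 0, 0], "fingers": 0},
    {"dp": [0, 0, -0.4], "turn": [0, 0, 0], "fingers": 0}
  ]
}}

```text
clock: 23.38
eef_pos: [664.1, 9.7, 85.7]
tcp_rot: [-3.137, 0.001, 1.443]
contact_force: [-0.7, 0.5, -0.2]
opening: 1.0
grasp_force: 0.0
```

>>> {"api": "play_rows", "payload": {
  "rows": [
    {"dp": [0, 0, -0.9], "turn": [0, 0, 0], "fingers": 0},
    {"dp": [0, 0, -1], "turn": [0, 0, 0], "fingers": 0},
    {"dp": [0, 0, -1], "turn": [0, 0, 0], "fingers": 0.5},
    {"dp": [0, 0, 0], "turn": [0, 0, 0], "fingers": 1},
    {"dp": [0, 0, 0], "turn": [0, 0, 0], "fingers": 1}
  ]
}}

```text
clock: 23.8
eef_pos: [667.9, 9.7, 207.6]
tcp_rot: [3.136, -0.001, 1.443]
contact_force: [0.1, -0.4, 0.2]
opening: 0.603
grasp_force: 0.0
```

```bash
python3 - <<'E'
from h import *
f=r.grab_frame('wrist'); np.save('w11.npy',f,allow_pickle=True)
s=r.sense();print(s['eef_pos'],s['clock'])
q=lambda z,x,y:proj(f,[st(x,y,z)])[0].round(1).tolist()
# expected foot-top corners if seated (z=59), and colour profile across foot
print([q(59,50+a,b) for a in(-28,28) for b in(-20,20)], [q(105,50+a,b) for a in(-17,17) for b in(-15,15)])
c=f['pixels'].astype(int).sum(2)
v=int(q(59,50,17.5)[1]);print(v,c[v,270:390:3]);u=int(q(59,45,20)[0]);print(u,c[150:230:2,u])
plan(st(-113,36,s['eef_pos'][2]),1.442)
E
```

```text
[666.47122937   9.69633718 205.20948301] 23.85
[[284.2, 243.7], [282.5, 189.7], [360.6, 243.6], [362.0, 189.7]] [[294.8, 259.3], [293.7, 212.6], [349.2, 259.2], [350.1, 212.6]]
193 [180  44  75   8 183 153 166 167 176 174 180 158 183 161 176 173 170 170
 172 162 167 164 185 154 155 336 317 320 331 333 307   9  69  61 383 320
 335 333 330 332]
315 [170 172 180 176 162 183 190 170 204   1  25  22  35  19  24  16 154 102
  93 130 168 179 163 182  15   6   0  12   0  83   0  14  52  48  61  65
  72  46  49  71]
P [507.9  65.4 205.2] turn 0.01 dp [ 0.873 -4.111 -0.   ] len 4.2
```

>>> {"api": "play_rows", "payload": {
  "rows": [
    {"dp": [0.17, -0.82, 0], "turn": [0, 0, 0], "fingers": 1},
    {"dp": [0.17, -0.82, 0], "turn": [0, 0, 0], "fingers": 1},
    {"dp": [0.17, -0.82, 0], "turn": [0, 0, 0], "fingers": 1},
    {"dp": [0.17, -0.82, 0], "turn": [0, 0, 0], "fingers": 1},
    {"dp": [0.17, -0.83, 0], "turn": [0, 0, 0], "fingers": 1}
  ]
}}

```text
clock: 24.27
eef_pos: [504.7, 64.6, 202.4]
tcp_rot: [-3.138, 0.001, 1.442]
contact_force: [0.2, 1.0, 0.7]
opening: 0.003
grasp_force: 0.0
```

>>> {"api": "play_rows", "payload": {
  "rows": [
    {"dp": [0, 0, 0.9], "turn": [0, 0, 0], "fingers": 1},
    {"dp": [0, 0, 0.9], "turn": [0, 0, 0], "fingers": 1},
    {"dp": [0, 0, 0.9], "turn": [0, 0, 0], "fingers": 1},
    {"dp": [0, 0, 0], "turn": [0, 0, 0], "fingers": 1},
    {"dp": [0, 0, 0], "turn": [0, 0, 0], "fingers": 1}
  ]
}}

```text
clock: 24.68
eef_pos: [504.9, 64.1, 94.3]
tcp_rot: [-3.135, 0.002, 1.443]
contact_force: [0.4, 0.1, 0.1]
opening: 0.002
grasp_force: 0.0
```

```bash
python3 - <<'E'
from h import *
s=r.sense();p=s['eef_pos'];print(p,(p[:2]-t)@M)
a=plan(st(-113,36,55),1.442);b=plan(st(-80,36,55),1.442,start=a)
E
```

```text
[504.93307882  64.13366802  94.30293507] [-115.74483615   34.3292013 ]
P [507.9  65.4  55. ] turn 0.01 dp [0.042 0.069 0.983] len 0.99
P [540.6  61.2  55. ] turn 0.01 dp [-0.     0.825  0.   ] len 0.83
```

>>> {"api": "play_rows", "payload": {
  "rows": [
    {"dp": [0.04, 0, 0.5], "turn": [0, 0, 0], "fingers": 1},
    {"dp": [0, 0, 0.48], "turn": [0, 0, 0], "fingers": 1},
    {"dp": [0, 0, 0], "turn": [0, 0, 0], "fingers": 1},
    {"dp": [0, 0.2, 0], "turn": [0, 0, 0], "fingers": 1},
    {"dp": [0, 0.2, 0], "turn": [0, 0, 0], "fingers": 1}
  ]
}}

```text
clock: 25.1
eef_pos: [525.1, 64.0, 59.1]
tcp_rot: [3.14, -0.0, 1.443]
contact_force: [0.7, -0.8, 0.2]
opening: -0.001
grasp_force: 0.0
```

>>> {"api": "play_rows", "payload": {
  "rows": [
    {"dp": [0, 0.15, 0], "turn": [0, 0, 0], "fingers": 1},
    {"dp": [0, 0.15, 0], "turn": [0, 0, 0], "fingers": 1},
    {"dp": [0, 0.1, 0], "turn": [0, 0, 0], "fingers": 1},
    {"dp": [0, 0, 0], "turn": [0, 0, 0], "fingers": 1},
    {"dp": [0, 0, 0], "turn": [0, 0, 0], "fingers": 1}
  ]
}}

```text
clock: 25.52
eef_pos: [542.9, 61.9, 60.2]
tcp_rot: [3.136, -0.001, 1.443]
contact_force: [-0.9, -1.1, 11.8]
opening: 0.001
grasp_force: 7.1
```

>>> {"api": "play_rows", "payload": {
  "rows": [
    {"dp": [0, 0.08, 0], "turn": [0, 0, 0], "fingers": 1},
    {"dp": [0, 0.05, 0], "turn": [0, 0, 0], "fingers": 1},
    {"dp": [0, 0, 0], "turn": [0, 0, 0], "fingers": 1},
    {"dp": [0, 0, 0], "turn": [0, 0, 0], "fingers": 1}
  ]
}}

```text
clock: 25.85
eef_pos: [547.5, 61.3, 59.6]
tcp_rot: [3.137, -0.001, 1.443]
contact_force: [0.2, -1.0, 6.7]
opening: -0.003
grasp_force: 3.7
```

>>> {"api": "play_rows", "payload": {
  "rows": [
    {"dp": [0, -0.4, 0], "turn": [0, 0, 0], "fingers": 1},
    {"dp": [0, -0.5, 0], "turn": [0, 0, 0], "fingers": 1},
    {"dp": [0, -0.1, 0], "turn": [0, 0, 0], "fingers": 1},
    {"dp": [0, 0, 0], "turn": [0, 0, 0], "fingers": 1},
    {"dp": [0, 0, 0], "turn": [0, 0, 0], "fingers": 1}
  ]
}}

```text
clock: 26.27
eef_pos: [506.6, 66.4, 58.3]
tcp_rot: [3.139, -0.001, 1.443]
contact_force: [0.3, 0.5, -0.3]
opening: 0.003
grasp_force: 0.0
```

```bash
python3 - <<'E'
from h import *
f=r.grab_frame('wrist'); np.save('w12.npy',f,allow_pickle=True)
s=r.sense();p=s['eef_pos'];print(p,(p[:2]-t)@M,s['contact_force'])
plan(st(-112,36,49),1.442)
# ball positions: expected pixels on/off, and brightness there
c=f['pixels'].astype(int).sum(2)
for k,y in enumerate((88,62,36,10,-16)):
    for n,x in(('off',-82.2),('mid',-70),('on',-57.8)):
        z=63 if n=='mid' else 60.2
        u,v=proj(f,[st(x,y,z)])[0]; print(k+1,n,round(u),round(v),c[int(v)-1:int(v)+2,int(u)-1:int(u)+2].mean().round() if 0<u<639 and 0<v<479 else None)
E
```

```text
[506.81185003  66.42665931  58.12036003] [-114.17665176   36.84483006] [0.00665141 0.72636401 0.05187816]
P [508.9  65.3  49. ] turn 0.01 dp [-0.021  0.054  0.228] len 0.24
1 off 423 181 295.0
1 mid 461 182 398.0
1 on 493 181 430.0
2 off 418 253 246.0
2 mid 454 256 436.0
2 on 485 253 441.0
3 off 413 318 444.0
3 mid 447 321 452.0
3 on 477 317 178.0
4 off 409 376 22.0
4 mid 441 380 27.0
4 on 469 376 327.0
5 off 405 429 18.0
5 mid 435 433 27.0
5 on 462 428 405.0
```

>>> {"api": "play_rows", "payload": {
  "rows": [
    {"dp": [0, 0, 0.22], "turn": [0, 0, 0], "fingers": 1},
    {"dp": [0, 0.3, 0], "turn": [0, 0, 0], "fingers": 1},
    {"dp": [0, 0.3, 0], "turn": [0, 0, 0], "fingers": 1},
    {"dp": [0, 0.2, 0], "turn": [0, 0, 0], "fingers": 1},
    {"dp": [0, 0, 0], "turn": [0, 0, 0], "fingers": 1}
  ]
}}

```text
clock: 26.73
eef_pos: [539.3, 62.1, 48.4]
tcp_rot: [3.14, -0.0, 1.442]
contact_force: [-0.3, -0.1, -0.0]
opening: 0.001
grasp_force: 0.0
```

>>> {"api": "play_rows", "payload": {
  "rows": [
    {"dp": [0, 0.1, 0], "turn": [0, 0, 0], "fingers": 1},
    {"dp": [0, 0.08, 0], "turn": [0, 0, 0], "fingers": 1},
    {"dp": [0, 0, 0], "turn": [0, 0, 0], "fingers": 1},
    {"dp": [0, 0, 0], "turn": [0, 0, 0], "fingers": 1}
  ]
}}

```text
clock: 27.07
eef_pos: [543.4, 61.3, 48.3]
tcp_rot: [-3.141, 0.0, 1.443]
contact_force: [-0.1, -0.2, -1.6]
opening: -0.001
grasp_force: 0.4
```

>>> {"api": "play_rows", "payload": {
  "rows": [
    {"dp": [0, 0.08, 0], "turn": [0, 0, 0], "fingers": 1},
    {"dp": [0, 0.06, 0], "turn": [0, 0, 0], "fingers": 1},
    {"dp": [0, 0, 0], "turn": [0, 0, 0], "fingers": 1},
    {"dp": [0, 0, 0], "turn": [0, 0, 0], "fingers": 1}
  ]
}}

```text
clock: 27.4
eef_pos: [545.4, 60.9, 47.9]
tcp_rot: [-3.134, 0.001, 1.443]
contact_force: [-13.4, 3.2, 7.4]
opening: -0.005
grasp_force: 7.3
```

>>> {"api": "play_rows", "payload": {
  "rows": [
    {"dp": [0, 0.08, 0], "turn": [0, 0, 0], "fingers": 1},
    {"dp": [0, 0.06, 0], "turn": [0, 0, 0], "fingers": 1},
    {"dp": [0, 0, 0], "turn": [0, 0, 0], "fingers": 1},
    {"dp": [0, 0, 0], "turn": [0, 0, 0], "fingers": 1}
  ]
}}

```text
clock: 27.73
eef_pos: [545.9, 60.7, 47.6]
tcp_rot: [-3.124, 0.002, 1.442]
contact_force: [-29.0, 8.2, 23.4]
opening: -0.0
grasp_force: 17.4
```

>>> {"api": "play_rows", "payload": {
  "rows": [
    {"dp": [0, -0.5, 0], "turn": [0, 0, 0], "fingers": 1},
    {"dp": [0, -0.6, 0], "turn": [0, 0, 0], "fingers": 1},
    {"dp": [-0.4, 0, 0], "turn": [0, 0, 0], "fingers": 1},
    {"dp": [-0.5, 0, 0], "turn": [0, 0, 0], "fingers": 1},
    {"dp": [-0.4, 0, 0], "turn": [0, 0, 0], "fingers": 1}
  ]
}}

```text
clock: 28.15
eef_pos: [504.8, 13.5, 49.0]
tcp_rot: [3.14, -0.0, 1.444]
contact_force: [0.9, -0.5, -0.2]
opening: -0.001
grasp_force: 0.0
```

>>> {"api": "play_rows", "payload": {
  "rows": [
    {"dp": [0, 0, 0], "turn": [0, 0, 0], "fingers": 1},
    {"dp": [0, 0, 0], "turn": [0, 0, 0], "fingers": 1}
  ]
}}

```text
clock: 28.32
eef_pos: [505.1, 13.6, 48.8]
tcp_rot: [3.14, -0.0, 1.441]
contact_force: [-0.5, 0.1, 0.2]
opening: 0.0
grasp_force: 0.0
```

```bash
python3 - <<'E'
from h import *
s=r.sense();p=s['eef_pos'];print(p,(p[:2]-t)@M,s['contact_force'])
plan(st(-77,-16,49),1.442)
E
```

```text
[505.12889398  13.61114197  48.84701483] [-109.05130314  -15.74834454] [-0.45406064  0.09487328  0.23721433]
P [536.9   9.2  49. ] turn -0.01 dp [-0.006  0.801 -0.004] len 0.8
```

>>> {"api": "play_rows", "payload": {
  "rows": [
    {"dp": [0, 0.2, 0], "turn": [0, 0, 0], "fingers": 1},
    {"dp": [0, 0.2, 0], "turn": [0, 0, 0], "fingers": 1},
    {"dp": [0, 0.2, 0], "turn": [0, 0, 0], "fingers": 1},
    {"dp": [0, 0.2, 0], "turn": [0, 0, 0], "fingers": 1},
    {"dp": [0, 0, 0], "turn": [0, 0, 0], "fingers": 1}
  ]
}}

```text
clock: 28.73
eef_pos: [537.8, 10.2, 48.3]
tcp_rot: [3.141, -0.0, 1.443]
contact_force: [-0.6, 0.9, -0.4]
opening: -0.002
grasp_force: 0.1
```

>>> {"api": "play_rows", "payload": {
  "rows": [
    {"dp": [0, 0.06, 0], "turn": [0, 0, 0], "fingers": 1},
    {"dp": [0, 0.05, 0], "turn": [0, 0, 0], "fingers": 1},
    {"dp": [0, 0, 0], "turn": [0, 0, 0], "fingers": 1},
    {"dp": [0, 0, 0], "turn": [0, 0, 0], "fingers": 1}
  ]
}}

```text
clock: 29.07
eef_pos: [538.4, 9.9, 48.0]
tcp_rot: [-3.137, -0.0, 1.443]
contact_force: [-9.2, 3.9, 5.6]
opening: 0.0
grasp_force: 5.2
```

>>> {"api": "play_rows", "payload": {
  "rows": [
    {"dp": [0, 0.05, 0], "turn": [0, 0, 0], "fingers": 1},
    {"dp": [0, 0.04, 0], "turn": [0, 0, 0], "fingers": 1},
    {"dp": [0, 0, 0], "turn": [0, 0, 0], "fingers": 1},
    {"dp": [0, 0, 0], "turn": [0, 0, 0], "fingers": 1}
  ]
}}

```text
clock: 29.4
eef_pos: [538.8, 9.8, 47.8]
tcp_rot: [-3.131, 0.0, 1.442]
contact_force: [-18.8, 6.7, 15.1]
opening: 0.004
grasp_force: 11.3
```

>>> {"api": "play_rows", "payload": {
  "rows": [
    {"dp": [0, -0.5, 0], "turn": [0, 0, 0], "fingers": 1},
    {"dp": [0, -0.5, -0.4], "turn": [0, 0, 0], "fingers": 0.6},
    {"dp": [0, 0, -1], "turn": [0, 0, 0], "fingers": 0},
    {"dp": [0, 0, -1], "turn": [0, 0, 0], "fingers": 0},
    {"dp": [0, 0, -1], "turn": [0, 0, 0], "fingers": 0}
  ]
}}

```text
clock: 29.82
eef_pos: [504.5, 14.1, 186.1]
tcp_rot: [3.141, 0.0, 1.443]
contact_force: [2.5, 0.7, -0.9]
opening: 0.562
grasp_force: 0.0
```

```bash
python3 - <<'E'
from h import *
for n,(u0,v0,u1,v1) in (('w7',(66,205,115,232)),):
    f=np.load(n+'.npy',allow_pickle=True).item();im=f['pixels'].astype(int)[v0:v1,u0:u1]
    m=(im.min(2)>150).astype(np.uint8)
    # white line on black bar: keep component away from border deck
    k,lab,stt,cen=cv2.connectedComponentsWithStats(m,connectivity=4)
    for i in range(1,k):
        if stt[i,4]>15:
            ys,xs=np.where(lab==i);pts=np.c_[xs+u0,ys+v0].astype(float)
            P=(ray(f,pts,79)[:,:2]-t)@M;e=np.linalg.svd(P-P.mean(0))[2][0];pr=(P-P.mean(0))@e
            print(n,stt[i],P.mean(0).round(1),e.round(3),'len',np.ptp(pr))
print(r.sense()['eef_pos'])
# switch balls check
f=r.grab_frame('wrist');np.save('w13.npy',f,allow_pickle=True);c=f['pixels'].astype(int).sum(2)
for k,y in enumerate((88,62,36,10,-16)):
    o=[]
    for n,x in(('off',-82.2),('on',-57.8)):
        u,v=proj(f,[st(x,y,60.2)])[0]; o+=[round(u),round(v),c[int(v)-1:int(v)+2,int(u)-1:int(u)+2].mean().round() if 0<u<639 and 0<v<479 else None]
    print(k+1,o)
plan(st(-70,-96,160),1.442)
E
```

```text
w7 [  6   7  36  14 212] [-80.6 -94.2] [ 0.966 -0.258] len 19.443752237612365
w7 [24 23 13  4 27] [ -78.8 -100.9] [ 0.99  -0.144] len 6.6153645661961304
[504.47439299  14.056557   186.06377388]
1 [374, 57, np.float64(345.0), 415, 58, np.float64(435.0)]
2 [373, 102, np.float64(338.0), 412, 103, np.float64(446.0)]
3 [371, 145, np.float64(370.0), 410, 146, np.float64(324.0)]
4 [370, 186, np.float64(332.0), 408, 186, np.float64(465.0)]
5 [369, 225, np.float64(461.0), 405, 225, np.float64(286.0)]
P [533.5 -71.  160. ] turn 0.01 dp [-2.033  0.882  0.847] len 2.37
```

>>> {"api": "play_rows", "payload": {
  "rows": [
    {"dp": [0, 0, 0], "turn": [0, 0, -0.96], "fingers": 0.4},
    {"dp": [0, 0, 0], "turn": [0, 0, -0.96], "fingers": 0.4},
    {"dp": [0, 0, 0], "turn": [0, 0, -0.96], "fingers": 0.4},
    {"dp": [0, 0, 0], "turn": [0, 0, -0.96], "fingers": 0.4},
    {"dp": [0, 0, 0], "turn": [0, 0, -0.96], "fingers": 0.4}
  ]
}}

```text
clock: 30.28
eef_pos: [505.4, 14.0, 184.8]
tcp_rot: [3.14, 0.001, 1.95]
contact_force: [-0.4, 0.3, 0.3]
opening: 0.6
grasp_force: 0.0
```

>>> {"api": "play_rows", "payload": {
  "rows": [
    {"dp": [0, 0, 0], "turn": [0, 0, -0.96], "fingers": 0.4},
    {"dp": [0, 0, 0], "turn": [0, 0, -0.96], "fingers": 0.4},
    {"dp": [0, 0, 0], "turn": [0, 0, -0.96], "fingers": 0.4},
    {"dp": [0, 0, 0], "turn": [0, 0, -0.96], "fingers": 0.4},
    {"dp": [0, 0, 0], "turn": [0, 0, -0.96], "fingers": 0.4}
  ]
}}

```text
clock: 30.7
eef_pos: [505.4, 14.0, 184.7]
tcp_rot: [3.141, 0.001, 2.453]
contact_force: [0.1, 0.1, 0.6]
opening: 0.6
grasp_force: 0.0
```

>>> {"api": "play_rows", "payload": {
  "rows": [
    {"dp": [0, 0, 0], "turn": [0, 0, -0.96], "fingers": 0.4},
    {"dp": [0, 0, 0], "turn": [0, 0, -0.96], "fingers": 0.4},
    {"dp": [0, 0, 0], "turn": [0, 0, -0.96], "fingers": 0.4},
    {"dp": [0, 0, 0], "turn": [0, 0, 0], "fingers": 0.4},
    {"dp": [0, 0, 0], "turn": [0, 0, 0], "fingers": 0.4}
  ]
}}

```text
clock: 31.12
eef_pos: [505.1, 14.0, 184.6]
tcp_rot: [3.141, 0.001, 2.747]
contact_force: [0.5, -0.1, -0.8]
opening: 0.605
grasp_force: 0.0
```

```bash
python3 - <<'E'
from h import *
s=r.sense();print(s['eef_pos'],s['tcp_rot'],s['qpos'].round(2));plan(st(-70,-96.5,150),2.75);plan(st(-70,-96.5,150))
E
```

```text
[505.09526574  14.03137603 184.62088986] [3.14119217e+00 1.06202908e-03 2.74667196e+00] [ 0.02  0.22  1.93 -0.    0.99 -1.15]
P [533.5 -71.5 150. ] turn -0.03 dp [-1.472 -1.706  0.866] len 2.41
P [533.5 -71.5 150. ] turn 0.0 dp [-1.477 -1.701  0.866] len 2.41
```

>>> {"api": "play_rows", "payload": {
  "rows": [
    {"dp": [-0.49, -0.57, 0.29], "turn": [0, 0, 0], "fingers": 0.4},
    {"dp": [-0.49, -0.57, 0.29], "turn": [0, 0, 0], "fingers": 0.4},
    {"dp": [-0.49, -0.56, 0.29], "turn": [0, 0, 0], "fingers": 0.4},
    {"dp": [0, 0, 0], "turn": [0, 0, 0], "fingers": 0.4},
    {"dp": [0, 0, 0], "turn": [0, 0, 0], "fingers": 0.4}
  ]
}}

```text
clock: 31.53
eef_pos: [533.0, -72.4, 149.0]
tcp_rot: [-3.141, -0.001, 2.744]
contact_force: [-0.6, 0.3, -0.4]
opening: 0.598
grasp_force: 0.0
```

```bash
python3 - <<'E'
from h import *
f=r.grab_frame('wrist');np.save('w14.npy',f,allow_pickle=True)
s=r.sense();plan(st(-70,-96.5,54))
c=st(-70,-96.5,0);u0,v0=proj(f,[st(-80,-94,79)])[0];print('expected line',u0,v0)
x0,y0=max(int(u0)-60,0),max(int(v0)-60,0);im=f['pixels'].astype(int)[y0:y0+120,x0:x0+120]
k,lab,stt,cen=cv2.connectedComponentsWithStats((im.min(2)>140).astype(np.uint8),connectivity=4)
for i in range(1,k):
    if 30<stt[i,4]<1500:
        ys,xs=np.where(lab==i);P=(ray(f,np.c_[xs+x0,ys+y0],79)[:,:2]-t)@M;e=np.linalg.svd(P-P.mean(0))[2][0];pr=(P-P.mean(0))@e
        print(cen[i]+[x0,y0],stt[i,4],P.mean(0).round(1),e.round(3),'len',np.ptp(pr),'w',np.ptp((P-P.mean(0))@[-e[1],e[0]]))
E
```

```text
P [533.5 -71.5  54. ] turn 0.0 dp [-0.013  0.008  2.386] len 2.39
expected line 329.8052107305208 235.99262133111858
[321.59459459 176.54054054] 37 [-111.7  -89.7] [-0.089 -0.996] len 6.110971126636688 w 2.6131793726508206
[338.78125 175.90625] 32 [-109.7  -81.1] [0.334 0.942] len 6.1412166098019245 w 1.6437512417272462
[382.78688525 188.04262295] 305 [-97.7 -60.9] [ 0.974 -0.227] len 14.669722546975102 w 6.208642352452607
[385.80882353 209.91176471] 68 [-86. -62.] [ 0.986 -0.165] len 7.402797909218927 w 3.280531337623522
[370.25941136 255.89390828] 1461 [-63.2 -76. ] [ 0.844 -0.536] len 45.39634232533997 w 23.787749568630492
[330.62755102 237.83673469] 196 [-78.9 -93.9] [ 0.968 -0.249] len 18.998510335886404 w 2.8478535111117176
[386.27906977 240.95348837] 43 [-69.3 -65.6] [ 0.977 -0.213] len 6.236434183824272 w 2.1826231988596234
```

>>> {"api": "play_rows", "payload": {
  "rows": [
    {"dp": [0, 0, 0.7], "turn": [0, 0, 0], "fingers": 0.4},
    {"dp": [0, 0, 0.7], "turn": [0, 0, 0], "fingers": 0.4},
    {"dp": [0, 0, 0.6], "turn": [0, 0, 0], "fingers": 0.4},
    {"dp": [0, 0, 0.34], "turn": [0, 0, 0], "fingers": 0.4},
    {"dp": [0, 0, 0], "turn": [0, 0, 0], "fingers": 0.4}
  ],
  "force": 40
}}

```text
clock: 32.0
eef_pos: [531.0, -70.0, 53.9]
tcp_rot: [-3.141, -0.004, 2.749]
contact_force: [-1.2, 0.8, 0.8]
opening: 0.599
grasp_force: 0.0
```

>>> {"api": "play_rows", "payload": {
  "rows": [
    {"dp": [0, 0, 0], "turn": [0, 0, 0], "fingers": 0.4},
    {"dp": [0, 0, 0], "turn": [0, 0, 0], "fingers": 0.7},
    {"dp": [0, 0, 0], "turn": [0, 0, 0], "fingers": 0.9},
    {"dp": [0, 0, 0], "turn": [0, 0, 0], "fingers": 1},
    {"dp": [0, 0, 0], "turn": [0, 0, 0], "fingers": 1}
  ]
}}

```text
clock: 32.42
eef_pos: [534.2, -70.6, 57.6]
tcp_rot: [3.14, 0.002, 2.749]
contact_force: [0.4, 6.6, 6.0]
opening: 0.156
grasp_force: 40.4
```

>>> {"api": "play_rows", "payload": {
  "rows": [
    {"dp": [0, 0, 0], "turn": [0, 0, 0], "fingers": 1},
    {"dp": [0, 0, 0], "turn": [0, 0, 0], "fingers": 1}
  ]
}}

```text
clock: 32.58
eef_pos: [534.2, -70.6, 57.6]
tcp_rot: [3.14, 0.002, 2.749]
contact_force: [0.1, 6.6, 6.4]
opening: 0.153
grasp_force: 40.5
```

>>> {"api": "play_rows", "payload": {
  "rows": [
    {"dp": [0, 0, 0], "turn": [0, 0, 1], "fingers": 1},
    {"dp": [0, 0, 0], "turn": [0, 0, 1], "fingers": 1},
    {"dp": [0, 0, 0], "turn": [0, 0, 1], "fingers": 1},
    {"dp": [0, 0, 0], "turn": [0, 0, 1], "fingers": 1},
    {"dp": [0, 0, 0], "turn": [0, 0, 1], "fingers": 1}
  ]
}}

```text
clock: 33.0
eef_pos: [534.4, -70.2, 57.6]
tcp_rot: [3.138, 0.001, 2.22]
contact_force: [2.1, 10.2, 6.6]
opening: 0.154
grasp_force: 40.4
```

>>> {"api": "play_rows", "payload": {
  "rows": [
    {"dp": [0, 0, 0], "turn": [0, 0, 1], "fingers": 1},
    {"dp": [0, 0, 0], "turn": [0, 0, 1], "fingers": 1},
    {"dp": [0, 0, 0], "turn": [0, 0, 1], "fingers": 1},
    {"dp": [0, 0, 0], "turn": [0, 0, 1], "fingers": 1},
    {"dp": [0, 0, 0], "turn": [0, 0, 1], "fingers": 1}
  ]
}}

```text
clock: 33.42
eef_pos: [534.9, -69.9, 57.6]
tcp_rot: [3.137, -0.001, 1.696]
contact_force: [3.6, 11.6, 3.5]
opening: 0.153
grasp_force: 40.2
```

>>> {"api": "play_rows", "payload": {
  "rows": [
    {"dp": [0, 0, 0], "turn": [0, 0, 1], "fingers": 1},
    {"dp": [0, 0, 0], "turn": [0, 0, 1], "fingers": 1},
    {"dp": [0, 0, 0], "turn": [0, 0, 1], "fingers": 1},
    {"dp": [0, 0, 0], "turn": [0, 0, 1], "fingers": 1},
    {"dp": [0, 0, 0], "turn": [0, 0, 0.8], "fingers": 1}
  ]
}}

```text
clock: 33.83
eef_pos: [535.4, -69.9, 57.6]
tcp_rot: [3.137, -0.003, 1.193]
contact_force: [5.0, 11.6, 1.8]
opening: 0.156
grasp_force: 40.0
```

>>> {"api": "play_rows", "payload": {
  "rows": [
    {"dp": [0, 0, 0], "turn": [0, 0, 0.2], "fingers": 1},
    {"dp": [0, 0, 0], "turn": [0, 0, 0], "fingers": 1},
    {"dp": [0, 0, 0], "turn": [0, 0, 0], "fingers": 1}
  ]
}}

```text
clock: 34.08
eef_pos: [535.5, -70.0, 57.6]
tcp_rot: [3.137, -0.004, 1.177]
contact_force: [5.9, 11.3, 1.9]
opening: 0.155
grasp_force: 40.0
```

>>> {"api": "play_rows", "payload": {
  "rows": [
    {"dp": [0, 0, 0], "turn": [0, 0, 0], "fingers": 0.7},
    {"dp": [0, 0, 0], "turn": [0, 0, 0], "fingers": 0.4},
    {"dp": [0, 0, 0], "turn": [0, 0, 0], "fingers": 0.4},
    {"dp": [0, 0, -0.3], "turn": [0, 0, 0], "fingers": 0.4},
    {"dp": [0, 0, -0.8], "turn": [0, 0, 0], "fingers": 0.4}
  ]
}}

```text
clock: 34.5
eef_pos: [530.0, -71.1, 97.9]
tcp_rot: [-3.135, 0.002, 1.179]
contact_force: [0.3, -0.8, -0.5]
opening: 0.601
grasp_force: 0.0
```

>>> {"api": "play_rows", "payload": {
  "rows": [
    {"dp": [0, 0, -1], "turn": [0, 0, 0], "fingers": 0.4},
    {"dp": [0, 0, -1], "turn": [0, 0, 0], "fingers": 0.4},
    {"dp": [0, 0, -0.6], "turn": [0, 0, 0], "fingers": 0.4},
    {"dp": [0, 0, 0], "turn": [0, 0, 0], "fingers": 0.4},
    {"dp": [0, 0, 0], "turn": [0, 0, 0], "fingers": 0.4}
  ]
}}

```text
clock: 34.92
eef_pos: [533.8, -71.6, 206.4]
tcp_rot: [3.138, -0.001, 1.179]
contact_force: [-0.6, 0.1, -0.4]
opening: 0.597
grasp_force: 0.0
```

```bash
python3 - <<'E'
from h import *
f=r.grab_frame('wrist');np.save('w15.npy',f,allow_pickle=True);s=r.sense();print(s['eef_pos'])
u0,v0=proj(f,[st(-67,-86,79)])[0];print('expected line',u0,v0)
x0,y0=max(int(u0)-50,0),max(int(v0)-50,0);im=f['pixels'].astype(int)[y0:y0+100,x0:x0+100]
for th_ in (110,140,170):
  k,lab,stt,cen=cv2.connectedComponentsWithStats((im.min(2)>th_).astype(np.uint8),connectivity=4)
  for i in range(1,k):
    if 60<stt[i,4]<600:
        ys,xs=np.where(lab==i);P=(ray(f,np.c_[xs+x0,ys+y0],79)[:,:2]-t)@M;e=np.linalg.svd(P-P.mean(0))[2][0];pr=(P-P.mean(0))@e
        if e[1]<0:e=-e
        print(th_,cen[i]+[x0,y0],stt[i,4],P.mean(0).round(1),'val',np.arctan2(e[1],-e[0]).round(3),'len',np.ptp(pr),'w',np.ptp((P-P.mean(0))@[-e[1],e[0]]))
c=f['pixels'].astype(int).sum(2)
for k,y in enumerate((88,62,36,10,-16)):
    o=[]
    for n,x in(('off',-82.2),('on',-57.8)):
        u,v=proj(f,[st(x,y,60.2)])[0]; o+=[round(u),round(v),c[int(v)-1:int(v)+2,int(u)-1:int(u)+2].mean().round() if 0<u<639 and 0<v<479 else None]
    print(k+1,o)
g=r.grab_frame('top'); sd=r.grab_frame('side')
a=cv2.resize(f['pixels'],(400,300));b=cv2.resize(g['pixels'][140:320,90:330],(400,300));c1=cv2.resize(sd['pixels'][200:320,240:410],(400,300));c2=cv2.resize(f['pixels'][max(0,int(v0)-120):int(v0)+100,max(0,int(u0)-150):int(u0)+150],(400,300))
cv2.imwrite('pics/fin.png',np.vstack([np.hstack([a,b]),np.hstack([c1,c2])])[:,:,::-1])
E
```

```text
[532.7243933  -71.45578701 204.74716385]
expected line 326.25832678397325 207.1421135508945
110 [280.46991404 173.4269341 ] 349 [-89.8 -56.7] val 1.932 len 24.382585142439893 w 8.510487477823997
110 [334.53968254 159.61904762] 63 [-53.7 -57.2] val 0.231 len 7.104762497579575 w 4.54184952709469
110 [327.5 207.5] 112 [-66.3 -86.5] val 1.834 len 18.340342335797654 w 2.004476840983895
140 [280.48837209 173.23546512] 344 [-89.7 -56.6] val 1.93 len 24.316852083724626 w 8.490092682730467
140 [327.5 207.5] 112 [-66.3 -86.5] val 1.834 len 18.340342335797654 w 2.004476840983895
170 [327.5 207.5] 112 [-66.3 -86.5] val 1.834 len 18.340342335797654 w 2.004476840983895
1 [227, -64, None, 265, -77, None]
2 [240, -19, None, 278, -31, None]
3 [253, 25, np.float64(466.0), 290, 14, np.float64(374.0)]
4 [265, 67, np.float64(374.0), 301, 56, np.float64(441.0)]
5 [276, 107, np.float64(487.0), 312, 97, np.float64(361.0)]
```

View pics/fin.png

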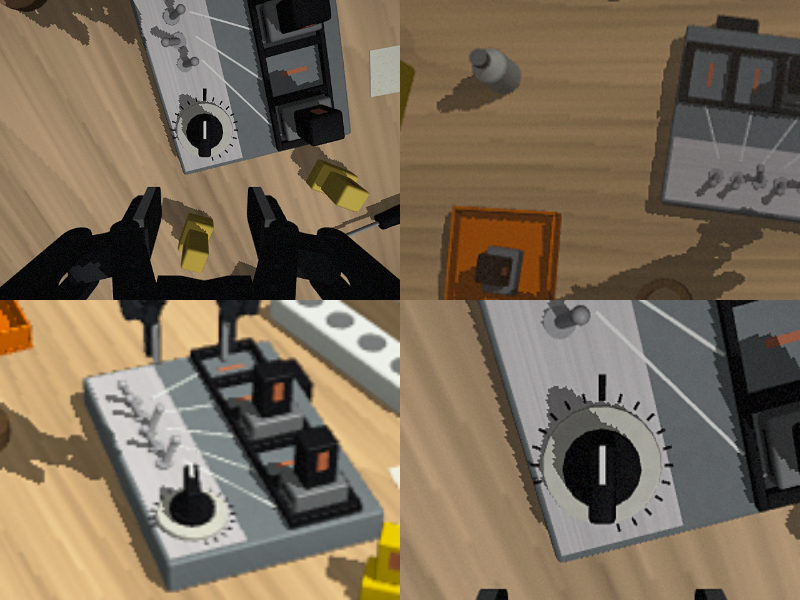

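The final picture shows packs seated in cradles 3 and 5, switches 3 and 5 on, and the charged pack upright in the tray. The dial pointer stands at the long mark (602,460 → 602,385), measured at 1.834 rad.

```bash
python3 -c "
from rig import r
print(r.sign_off())"
```

```text
the job is handed in; nothing more can be done
None
```

The job is handed in: the charged pack stands upright in the orange tray, the two flat packs found on the bench are seated in cradles 3 and 5, only switches 3 and 5 are on, and the dial reads 1.834 rad against the long mark's 1.83 — no verdict came back.

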